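# Torque the last lid fastener of a museum transit crate

### The arm

A 6-joint arm with a two-finger parallel gripper is mounted at the origin on the work surface. World frame = base frame: x ahead of the robot, y to its left, z up, the work surface at z = 0. Lengths are in m, angles in rad, forces in N, time in s.
With the tool pointing down it reaches from about 0.4 to 0.825 m from the base axis. Payload 7 kg.
Tool frame: the origin (TCP) lies on the centre line of the jaws, within the pads' length; the fingertips stand 25 mm ahead of it and the grasp point (between the pads) lies 6 mm ahead of it; z points along the fingers, y is the direction in which the jaws open and shut (so a half turn about z gives the same grasp; the last joint's range is limited). The gripper opens to 88 mm and grips with 3 to 60 N. Pads are 19 mm wide; open, the fingers measure 130 mm over their backs; the gripper's body (78 mm by 193 mm) begins 47 mm behind the grasp point.
Start: joints at [1.628, 0.359, 0.012, 0, -1.224, -0.288], TCP at [0.154, 0.657, 0.252] pointing down, gripper open.
Joint ranges: [-3.07, 3.07], [-1.43, 2.12], [-1.02, 1.25], [-3.03, 1.67], [-3.05, -0], [-3.03, 3.03]. Speed limits (rad/s): [2.39, 2.39, 3.01, 3.14, 3.14, 3.14].

### API

Orientations are given as [roll, pitch, yaw] about the fixed x, y, z axes, in that order (R = Rz(yaw) Ry(pitch) Rx(roll)).
In Python, from station import * gives the robot as it stands. The module is installed in compiled form; this text tells all that it offers.
- The arm moves only by the tool step_arm, never from a script. Its argument "commands" is text: rows parted by semicolons, each of 6 numbers parted by spaces: the shift along the tool's x, y, z in mm, then the turn, a rotation vector about the tool's x, y, z in rad. A call has 1 to 8 rows; each row shifts and turns the commanded pose from where the row before left it, along the tool's axes as they then stand; what a row does not reach is not made up. A row lasts 1/8 s, in which the tool goes at most 62.5 mm and 10.7 degrees, less where a joint would pass 70% of its speed; a pose out of reach is approached as far as the arm can. A call is refused whole if a number of a shift passes 62.5 or a number of a turn 0.188, either way. A call with a gripper value outside its range is refused whole. "jaw" is the finger opening in mm, from 0 to 87.6, set as the call begins (left out, the last holds). The fingers move at their own pace and stop on an object; "grip_force" is the grip in N (left out, the last holds). Time passes only in rows, so rows that do not move let the fingers close. It gives the time, the measured TCP pose, the force and the opening at its end, in the units of the state.
- get_state(): the state, without advancing time (a new reading comes with each control period).
- grab_frame(name): name is "side" or "top"; returns a dict with "frame" (384x512x3 uint8, red, green, blue), "fovy" (degrees; the focal length in pixels is half the picture's height over the tangent of half this angle, whatever the lens; pixels are square), "cx", "cy" (the principal point, pixels), "k1" (the pictures are not rectified: a ray, as slopes to the right and down, at radius r is drawn at 1 + k1 r^2 times it, then the intrinsics apply), "rvec" (rotation vector, rad) and "tvec" (3), from world to camera coordinates, as OpenCV has them. Camera axes: x right, y down, z forward; pixel columns grow to the right and rows downward; lengths in m; the calibration is good to about 2 mm. A picture is of the moment at which its call begins. There is no depth.
- job_done(): hands the job in, once; it reports no verdict.
Trained networks look in a picture, given as the dict that the camera call returned (one of the last four; its "shot" number tells which), for a name from the list of things; names that differ only in an ending like _2 or _b are one class to them, and where a whole thing is asked for, a point or a joint stands for the part that bears it (a point fixed in the world has none). Each returns a list of dicts, best first, with "conf" (0 to 1); they miss things now and then, are a little off and sometimes report something else, mostly with a low value. They report only what shows in the picture. A call takes as long as a camera call. They do not tell look-alikes from the thing itself.
- recognise(picture, name): "pixel" ([column, row] in pixels, amid what is visible of it).
The state is a dict: "t": time; "q": joint angles; "qd": joint speeds; "joint_efforts": joint torques, N m; "eef_pos": TCP position; "ee_rot": TCP orientation; "force": force on the tool from outside, world axes, zero at the start; "moment": the same for the moment, N m; "width": finger opening in m.
Only numpy, scipy, OpenCV 4.12 (cv2) and the standard library are available. Lean on these libraries where they do the work, as an engineer would, in place of code of your own. Each camera call takes 0.05 s, during which the arm holds its last target.

### The job

Take the blue torque key from its aluminium stand, fit its square socket fully down over the orange fastener on the black transit crate and turn it clockwise until the key clicks; stop at that first click, no second one. Press only lightly, then stand the key upright back in its stand and let go. Leave the grey fastener and the other things alone.

Things in the scene. Friction and masses are not known exactly. Their poses are not given: they have to be found in the camera images.
- key_grip (a point): Centre of the loose torque key's blue handle bar: 72 mm long along this x, 16 wide (pinch across y), 30 high; z up the key. 75 mm above the socket's lower rim. Below the bar a neck 20 mm thick, 12 long, then a housing 50 mm across, 22 to 48 mm above the rim. Key 90 mm tall, about 230 g, starts upright in its stand with the ratchet unslipped.
- key_socket (a point): Centre of the lower rim of the key's steel socket: a 28 mm square block with a square hole 15.8 mm wide, 16 mm deep, open downward, mouth chamfered 2 mm, sides along this x and y. It turns with the handle (same yaw as key_grip at the start) until about 0.25 N m, then the ratchet slips.
- key_mark (a point): Point of the handle part, level with the socket's rim, 20 mm out along the handle's x; it shows the ratchet: in the socket's frame it moves 36 degrees (0.63 rad) clockwise per click. As the ratchet slips, the moment on the tool about the key's axis rises, then falls sharply; a tooth's top is passed after 18 degrees of slip, then it snaps on by itself to the next click.
- screw_seat (a point): Orange fastener to tighten: centre of the top of its 34 mm round flange, where the socket's rim rests when fully down. Above it a square head 14 mm wide, 14.5 high (top 5 mm tapering to 10), sides along this x and y. Turns clockwise from above at 0.05 N m, by an unknown 0.3 to 1.0 rad, to a hard stop (home) that cannot be seen; sinks 1.2 mm per rad. Press down with under 25 N.
- latch_mid (a point): Centre of the upper face of the orange fastener's steel base (54 mm round, 6 mm high, on the lid). screw_seat lies 6.5 mm above it when home, 6.8 to 7.7 mm when loose. The orange and grey fasteners may be either way round on the lid.
- done_seat (a point): The grey fastener, same size and already tight: centre of its flange's upper face. Leave alone.
- stand_in (a point): Centre of the floor of the aluminium key stand, a fixed ring of 50 mm inner width, its rim 14 mm above this floor, on a plate 85 mm square and 4 mm thick. The key stands on the floor by its socket's rim. z up.
- crate: Black closed transit crate, fixed, 292 x 372 mm at the lid, lid top 110 mm above this origin at the centre of its underside. The fasteners stand on the lid at x = -80, y = +110 and -110 mm in its frame.
- card_box: White card box 75 x 100 x 40 mm lying on the lid, loose; origin under its centre. Leave alone.
- tape: Yellow round tape measure, 58 mm across, 24 mm high; origin under its centre. Leave alone.
- caliper: Steel caliper 200 mm long, lying flat; origin under the middle of its beam. Leave alone.
- mouse: Black computer mouse 100 x 58 x 30 mm; origin under its centre. Leave alone.
- ewer: Copper ewer 240 mm tall, 128 mm across; origin under its centre. Leave alone.
- pot: Brass bowl 100 mm across, 70 mm high; origin under its centre. Leave alone.
Not all that is in view belongs to the job. What is shaped like the part that bears key_grip but turquoise is not meant.

How it is judged:
On the way, in this order (a step that is already met when the one before it is completed fails the run):
1. the key's socket is fully down on the orange fastener, upright, its ratchet not yet slipped (distance between key_socket and screw_seat below 0.005 m and angle between key_grip's own z axis and vertical below 0.12 rad and y of key_mark in the frame of key_socket above -0.0055 m), for 0.1 s.
2. the orange fastener is home and the key, still on it, has clicked (distance between key_socket and screw_seat below 0.007 m and y of key_mark in the frame of key_socket below -0.0085 m and z of screw_seat in the frame of latch_mid below 0.0068 m), for 0.05 s.
At the end, for the whole second after the job is handed in: The orange fastener is home (its flange within 0.3 mm of its home height), the key has slipped exactly one click and stands released and at rest in its stand, within 10 mm of the stand's centre, its rim within 4 mm of the floor and upright within 0.1 rad (z of screw_seat in the frame of latch_mid below 0.0068 m and y of key_mark in the frame of key_socket below -0.0085 m and x of key_mark in the frame of key_socket above 0.0095 m and horizontal distance between key_socket and stand_in below 0.01 m and z of key_socket in the frame of stand_in below 0.004 m and angle between key_grip's own z axis and vertical below 0.1 rad and contact force between the fingers and key below 0.1 N and linear speed of key below 0.02 m/s); the robot touches nothing.
It fails at once if the key clicks a second time (x of key_mark in the frame of key_socket below 0.0095 m).
It fails at once if the key presses down on the orange fastener's flange with more than 25 N (contact force between key and screw_flange above 25 N).
It fails at once if the grey fastener is touched hard (over 5 N) (contact force between anything else and latch_done above 5 N).
It fails at once if a bystander is moved more than 20 mm (distance of any of card_box, tape, caliper, mouse, ewer, pot from where it was at the start of the episode above 0.02 m).
It also fails if it takes over 67 s, if anything falls off the work surface, if the arm or the gripper's body presses on something with over 40 N, if the wrist force passes 120 N, or if a joint passes its speed limit or range.

## Working session

There is one attempt and no reset: what is moved stays moved. The work goes in short steps, Python scripts to look and compute and a tool call to move; the robot and the scene stay as the last step left them, time stands still between calls to the robot, and variables do not carry over. Pictures are saved under pics/ and viewed, and the job is handed in when it is done.

Besides the shell and the picture viewer there is one more tool, called after "Emit:" as a command line: name --argument value ..., lists and objects as JSON in quotes. step_arm: Moves the arm, as the interface text tells. Its arguments: {"type":"object","properties":{"commands":{"type":"string"},"jaw":{"type":"number"},"grip_force":{"type":"number"}},"required":["commands"]}

```bash
mkdir -p pics; cat > h.py <<'E'
from station import *
import numpy as np, cv2, pickle
def cam(d):
    f=192/np.tan(np.radians(d['fovy'])/2); R,_=cv2.Rodrigues(np.array(d['rvec'],float)); return f,R,np.array(d['tvec'],float)
def proj(d,P):
    f,R,t=cam(d); c=R@np.array(P,float)+t; s=c[:2]/c[2]; s=s*(1+d['k1']*(s@s)); return np.array([d['cx'],d['cy']])+f*s
def ray(d,px):
    f,R,t=cam(d); u=(np.array(px,float)-[d['cx'],d['cy']])/f; s=u.copy()
    for _ in range(20): s=u/(1+d['k1']*(s@s))
    v=R.T@np.array([s[0],s[1],1]); return -R.T@t, v/np.linalg.norm(v)
def atz(d,px,z):
    o,v=ray(d,px); return o+v*(z-o[2])/v[2]
def tri(d1,p1,d2,p2):
    o1,v1=ray(d1,p1);o2,v2=ray(d2,p2)
    A=np.stack([v1,-v2],1); s=np.linalg.lstsq(A,o2-o1,rcond=None)[0]
    a=o1+s[0]*v1;b=o2+s[1]*v2; return (a+b)/2,np.linalg.norm(a-b)
def save(n,img): cv2.imwrite('pics/'+n,img[:,:,::-1])
def crop(d,x0,x1,y0,y1,k,n): save(n,cv2.resize(d['frame'][y0:y1,x0:x1],None,fx=k,fy=k,interpolation=cv2.INTER_CUBIC))
E
python3 - <<'E'
from h import *
s=get_state();print({k:np.round(v,3) for k,v in s.items()})
D={}
for n in('side','top'):
    d=grab_frame(n);D[n]=d;save(n+'0.png',d['frame'])
    print(n,d['fovy'],d['k1'],d['cx'],d['cy'],'campos',ray(d,(256,192)))
    for k in['key_grip','key_socket','screw_seat','latch_mid','done_seat','stand_in','crate','card_box','ewer','pot','tape']:
        print(k,[(np.round(r['pixel'],1).tolist(),round(r['conf'],2)) for r in recognise(d,k)][:3])
pickle.dump(D,open('d0.pkl','wb'))
E
```

```text
{'t': np.float64(0.0), 'q': array([ 1.628,  0.359,  0.011, -0.   , -1.224, -0.288]), 'qd': array([ 0.001,  0.001,  0.001,  0.001,  0.   , -0.001]), 'joint_efforts': array([-2.0000e-03, -5.8271e+01,  2.9306e+01,  6.9970e+00,  7.0000e-03,
       -0.0000e+00]), 'eef_pos': array([0.154, 0.657, 0.251]), 'ee_rot': array([ 3.14 , -0.   , -0.231]), 'force': array([-0.243,  0.318, -0.101]), 'moment': array([ 0.082, -0.027,  0.04 ]), 'width': np.float64(0.088)}
side 53.326925208330096 -0.0874327916115276 259.55587539473106 190.59857469952766 campos (array([ 0.27655364, -0.88782872,  0.69114519]), array([ 0.20723544,  0.8122247 , -0.54529305]))
key_grip [([214.8, 293.8], 0.91), ([266.9, 274.4], 0.6), ([245.0, 249.0], 0.56)]
key_socket [([211.9, 311.7], 0.38)]
screw_seat [([278.1, 155.2], 0.46)]
latch_mid []
done_seat [([241.6, 186.4], 0.46)]
stand_in [([262.1, 298.1], 0.66)]
crate [([257.2, 190.9], 0.79), ([240.7, 135.3], 0.65)]
card_box [([276.8, 154.5], 0.83)]
ewer [([198.9, 124.2], 0.64)]
pot [([240.3, 136.0], 0.74), ([350.0, 263.4], 0.35), ([266.1, 295.3], 0.16)]
tape [([348.4, 262.8], 0.7)]
top 51.71248632190602 0.021300523318350067 251.97054128848086 189.50170875901986 campos (array([0.34273181, 0.00930648, 1.23218992]), array([ 0.15790508,  0.01922662, -0.9872671 ]))
key_grip [([265.9, 214.5], 0.74), ([324.4, 223.1], 0.71), ([377.1, 254.4], 0.65)]
key_socket []
screw_seat [([184.8, 219.0], 0.48)]
latch_mid [([183.9, 221.0], 0.77)]
done_seat [([263.8, 215.0], 0.53), ([185.5, 217.6], 0.52), ([184.5, 216.1], 0.16)]
stand_in [([352.2, 220.5], 0.89)]
crate [([229.0, 189.9], 0.75)]
card_box [([215.8, 158.6], 0.72)]
ewer [([88.3, 237.5], 0.73)]
pot [([105.8, 179.1], 0.78)]
tape [([345.7, 143.5], 0.8), ([86.4, 234.3], 0.21)]
```

```bash
python3 - <<'E'
from h import *
D=pickle.load(open('d0.pkl','rb'))
for n in D: save(n+'0b.png',cv2.resize(D[n]['frame'],(800,600),interpolation=cv2.INTER_CUBIC))
E
```

```text
(no output)
```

View pics/side0b.png

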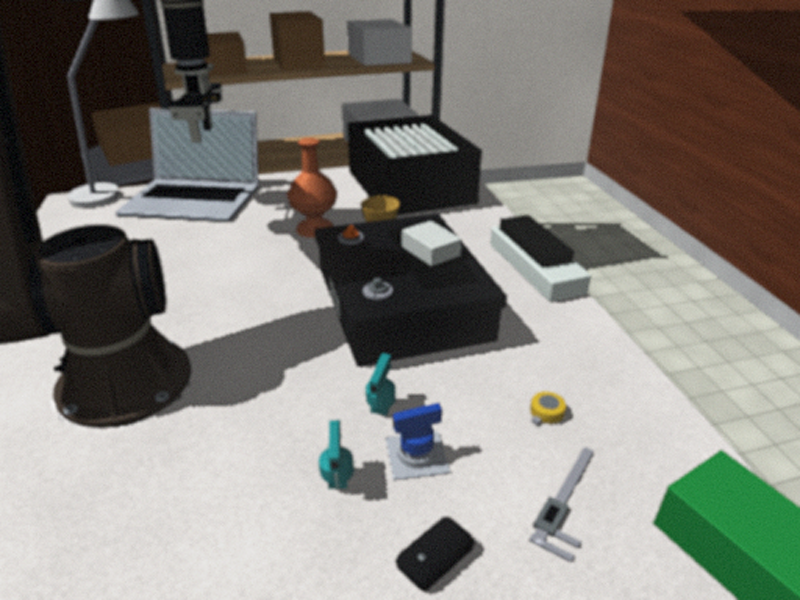

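View pics/top0b.png

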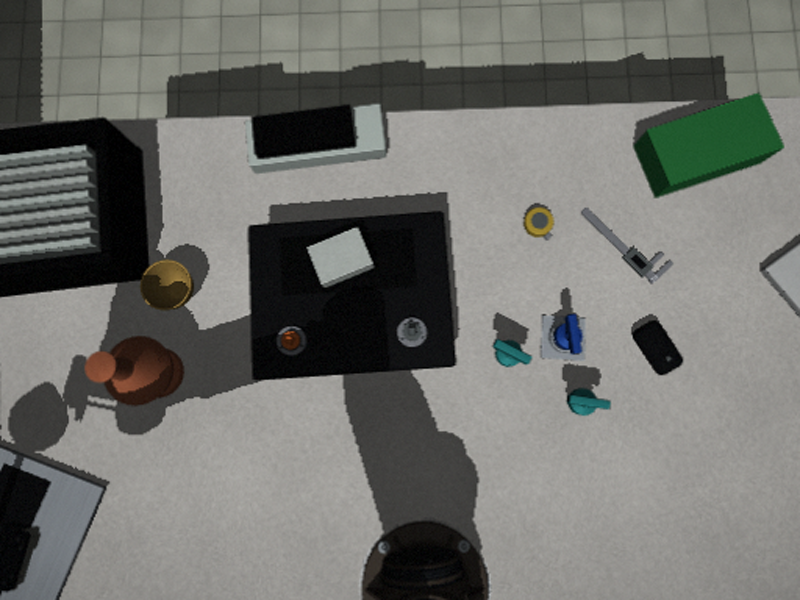

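The side picture shows the orange fastener at about (225,150) and the grey one at (242,186) px. The blue key in its stand is near (267,275). In the top picture orange is at (186,218), grey at (264,213) and the key at (364,214). There are turquoise decoys at (327,225) and (376,257).

```bash
python3 - <<'E'
from h import *
D=pickle.load(open('d0.pkl','rb'))
t=D['top'];s=D['side']
crop(t,330,390,190,235,12,'tkey.png');crop(t,160,220,195,240,12,'tora.png')
crop(s,240,295,250,310,10,'skey.png');crop(s,200,260,135,200,9,'sora.png')
for n,z in(('top',0.09),('side',.075)):
    d=D[n];h=cv2.cvtColor(d['frame'],cv2.COLOR_RGB2HSV).astype(int)
    m=((h[...,0]>108)&(h[...,0]<130)&(h[...,1]>130)&(h[...,2]>50)).astype(np.uint8)
    k,l,st,c=cv2.connectedComponentsWithStats(m);i=1+np.argmax(st[1:,4]);print(n,'blue',st[i],c[i])
    m=((h[...,0]<14)&(h[...,1]>130)&(h[...,2]>60)).astype(np.uint8)
    k,l,st,c=cv2.connectedComponentsWithStats(m)
    for i in range(1,k):
        if st[i,4]>8: print(n,'or',st[i],c[i])
E
```

```text
top blue [356 201  17  25 264] [364.23863636 214.01515152]
top or [181 212  10  11  67] [185.50746269 216.91044776]
top or [ 55 225  51  27 752] [ 78.625      237.98138298]
side blue [252 259  30  32 620] [266.35322581 273.36935484]
side or [  377     0   135   200 16868] [450.05952099  87.08536875]
side or [185  88  29  63 950] [198.62842105 120.26631579]
side or [219 144  10   9  62] [224.03225806 148.32258065]
```

View pics/tkey.png

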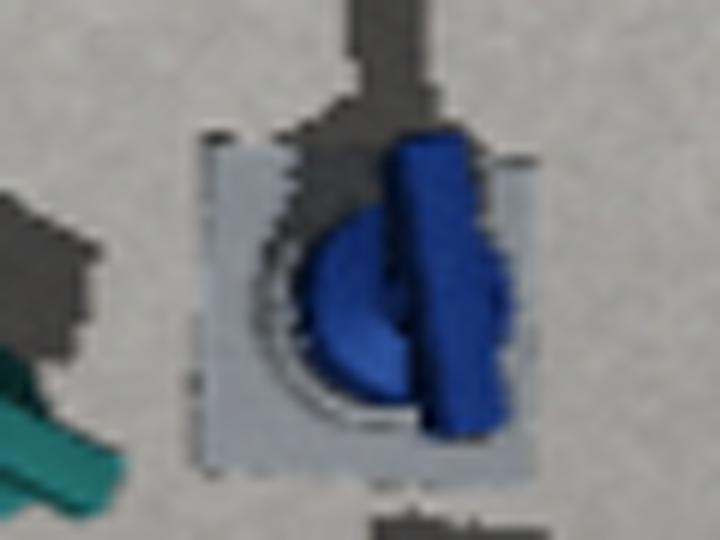

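View pics/tora.png

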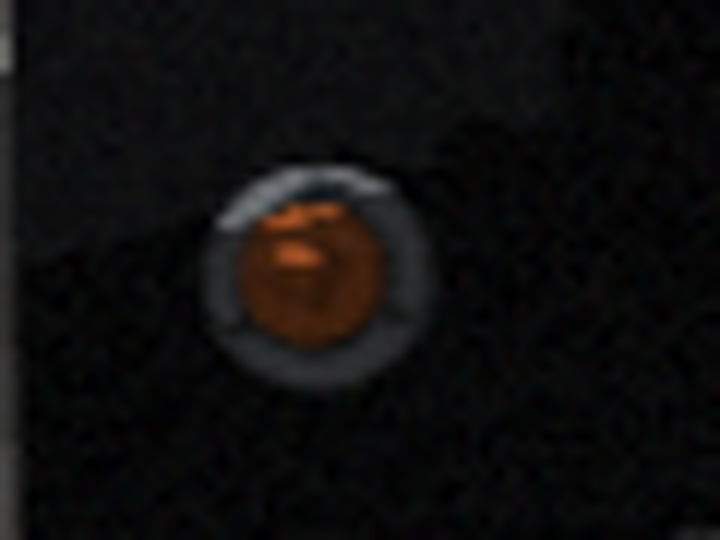

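View pics/skey.png

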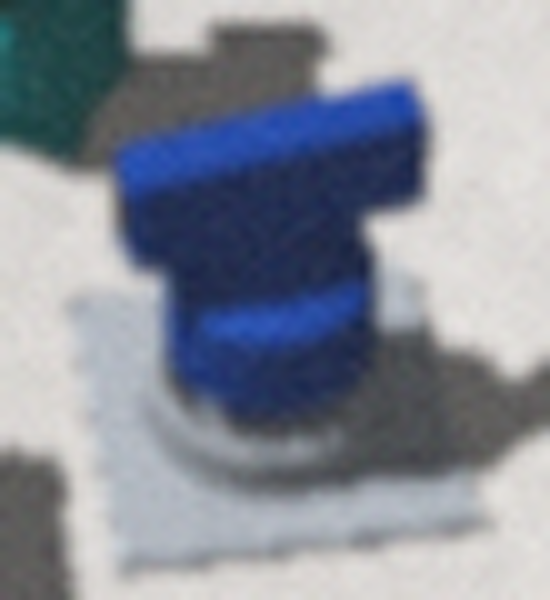

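View pics/sora.png

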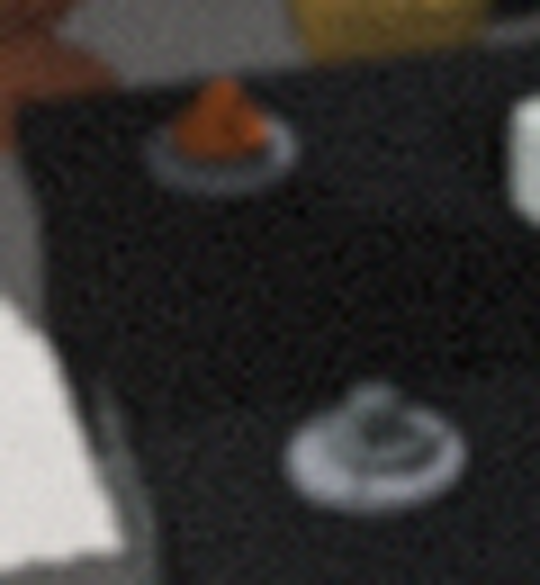

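```bash
cat > m.py <<'E'
from h import *
def blob(d,lo,hi,smin,vmin,win):
    h=cv2.cvtColor(d['frame'],cv2.COLOR_RGB2HSV).astype(int);x0,x1,y0,y1=win
    m=((h[...,0]>=lo)&(h[...,0]<=hi)&(h[...,1]>smin)&(h[...,2]>vmin)).astype(np.uint8);w=np.zeros_like(m);w[y0:y1,x0:x1]=1
    return m*w
E
python3 - <<'E'
from m import *
D=pickle.load(open('d0.pkl','rb'))
t=D['top'];s=D['side']
print('flange tri',tri(t,(185.5,216.9),s,(224,150)), 'top@.124',atz(t,(185.6,217),.120))
# base ring centre, from top: crop centre (318,277)/12+ (160,195)
print('base top',atz(t,(160+318/12-.5,195+277/12-.5),.116), 'side base',atz(s,(200+222/9-.5,135+150/9-.5),.116))
# key: bar corner midpoints in top crop  top face ends (428,140),(465,425)
tc=lambda x,y:(330+x/12-.5+.04,190+y/12-.5+.04)
sc=lambda x,y:(240+x/10-.5+.05,250+y/10-.5+.05)
for z in(.094,): 
  P=[atz(t,tc(*p),z) for p in((388,148),(465,138),(507,425),(428,430))]
  print(np.round(P,4), np.mean(P,0)); a=np.array(P); 
  v=(a[0]+a[1]-a[2]-a[3]); print('yaw',np.degrees(np.arctan2(v[1],v[0])),np.linalg.norm(v)/2)
Q=[atz(s,sc(*p),.094) for p in((120,152),(410,82),(425,118),(122,190))]
print(np.round(Q,4),np.mean(Q,0)); a=np.array(Q); v=a[1]+a[2]-a[0]-a[3];print(np.degrees(np.arctan2(v[1],v[0])),np.linalg.norm(v)/2)
# plate corners z=.004
P=[atz(t,tc(*p),.004) for p in((205,140),(540,160),(530,480),(200,470))];print(np.round(P,4),np.mean(P,0))
P=[atz(s,sc(*p),.004) for p in((70,295),(425,275),(490,525),(120,570))];print(np.round(P,4),np.mean(P,0))
# crate lid corners
P=[atz(t,np.array(p)*.64-.5+.3,.11) for p in((249,226),(443,211),(456,365),(253,379))];print(np.round(P,4),np.mean(P,0))
a=np.array(P);c=a.mean(0);ex=(a[0]+a[1]-a[2]-a[3]);ex/=np.linalg.norm(ex);ey=np.array([-ex[1],ex[0],0]);print('sz',np.linalg.norm(a[0]-a[3]),np.linalg.norm(a[0]-a[1]));print(c-.08*ex+.11*ey,c-.08*ex-.11*ey, np.degrees(np.arctan2(ex[1],ex[0])))
E
```

```text
flange tri (array([0.45325591, 0.23171369, 0.12112897]), np.float64(0.0016257853518029028)) top@.124 [0.45389017 0.23157015 0.12      ]
base top [0.45260463 0.2312143  0.116     ] side base [0.45306615 0.23322834 0.116     ]
[[ 0.4887 -0.2715  0.094 ]
 [ 0.4907 -0.2898  0.094 ]
 [ 0.4221 -0.295   0.094 ]
 [ 0.4213 -0.2765  0.094 ]] [ 0.4557162  -0.28320862  0.094     ]
yaw 4.279977272182201 0.06818282150317874
[[ 0.4218 -0.2833  0.094 ]
 [ 0.4911 -0.2771  0.094 ]
 [ 0.4909 -0.2892  0.094 ]
 [ 0.4195 -0.295   0.094 ]] [ 0.45579895 -0.28617025  0.094     ]
4.888194666022598 0.0705845226656362
[[ 0.5034 -0.2471  0.004 ]
 [ 0.4963 -0.3322  0.004 ]
 [ 0.4143 -0.3239  0.004 ]
 [ 0.4185 -0.2409  0.004 ]] [ 0.45813341 -0.28600609  0.004     ]
[[ 0.4201 -0.2379  0.004 ]
 [ 0.5066 -0.2524  0.004 ]
 [ 0.4975 -0.3318  0.004 ]
 [ 0.412  -0.3239  0.004 ]] [ 0.45904173 -0.28649838  0.004     ]
[[ 0.6711  0.3136  0.11  ]
 [ 0.6899 -0.0524  0.11  ]
 [ 0.402  -0.0665  0.11  ]
 [ 0.3846  0.3007  0.11  ]] [0.53687731 0.12384476 0.11      ]
sz 0.28681248058432723 0.36651147272282986
[0.45180168 0.22996798 0.11      ] [0.46212933 0.01021052 0.11      ] 2.690675287578848
```

```bash
cat > plan.py <<'E'
from h import *
from scipy.spatial.transform import Rotation as Ro
def plan(target,yaw=None,vmax=50,wmax=.17,z_down=True,via=[]):
    """rows from present measured pose through via points to target; turn spread over all rows"""
    s=get_state();p=np.array(s['eef_pos']);R=Ro.from_euler('xyz',s['ee_rot'])
    pts=[p]+[np.array(v,float) for v in via]+[np.array(target,float)]
    segs=[]
    for a,b in zip(pts[:-1],pts[1:]):
        n=max(1,int(np.ceil(np.linalg.norm(b-a)/(vmax/1000))));segs+=[a+(b-a)*(i+1)/n for i in range(n)]
    G=R if yaw is None else Ro.from_euler('xyz',[np.pi,0,yaw])
    rv=(R.inv()*G).as_rotvec();n=max(len(segs),int(np.ceil(np.linalg.norm(rv)/wmax)))
    segs+= [segs[-1]]*(n-len(segs))
    cp=p.copy();cr=R;out=[]
    for i in range(n):
        d=np.round(cr.inv().apply(segs[i]-cp)*1000,1); w=np.round(rv/n,4)
        out.append(' '.join(f'{v:g}' for v in list(d)+list(w)))
        cp=cp+cr.apply(d/1000);cr=cr*Ro.from_rotvec(w)
    for i in range(0,n,8): print('; '.join(out[i:i+8]))
    print('ends',cp,cr.as_euler('xyz'))
E
python3 - <<'E'
from plan import *
D=pickle.load(open('d0.pkl','rb'));t=D['top']
for n,p in dict(ewertop=(66,235)).items(): print(n,atz(t,p,.24))
print('decoy',atz(t,(327,225),.08),atz(t,(376,257),.08))
plan([.456,-.285,.20],.079,vmax=50,via=[[.30,.60,.32],[.53,.20,.32],[.53,-.15,.3]])
E
```

```text
ewertop [0.40346875 0.50952616 0.24      ]
decoy [ 0.4256129  -0.17111493  0.08      ] [ 0.33235904 -0.30420531  0.08      ]
38.7 5.6 -17.1 0 -0 -0.0119; 38.6 6 -17.1 0 -0 -0.0119; 38.6 6.5 -17.1 0 -0 -0.0119; 38.4 6.9 -17.1 0 -0 -0.0119; 29.9 35.2 -0 0 -0 -0.0119; 29.5 35.5 -0 0 -0 -0.0119; 29.1 35.8 -0 0 -0 -0.0119; 28.6 36.2 -0 0 -0 -0.0119
28.2 36.5 -0 0 -0 -0.0119; 27.8 36.9 -0 0 -0 -0.0119; 27.3 37.1 -0 0 -0 -0.0119; 26.8 37.6 -0 0 -0 -0.0119; 26.5 37.8 -0 0 -0 -0.0119; 25.9 38.1 -0 0 -0 -0.0119; 2.9 43.7 2.5 0 -0 -0.0119; 2.2 43.7 2.5 0 -0 -0.0119
1.8 43.7 2.5 0 -0 -0.0119; 1.3 43.7 2.5 0 -0 -0.0119; 0.7 43.8 2.5 0 -0 -0.0119; 0.2 43.7 2.5 0 -0 -0.0119; -0.3 43.8 2.5 0 -0 -0.0119; -0.9 43.7 2.5 0 -0 -0.0119; -19.5 33.2 25 0 -0 -0.0119; -19.9 32.9 25 0 -0 -0.0119
-20.3 32.7 25 0 -0 -0.0119; -20.8 32.4 25 0 -0 -0.0119
ends [ 0.45595652 -0.28499599  0.19996732] [ 3.14158494e+00 -1.98280084e-05  7.85931929e-02]
```

Emit:
step_arm --commands "38.7 5.6 -17.1 0 0 -0.0119; 38.6 6 -17.1 0 0 -0.0119; 38.6 6.5 -17.1 0 0 -0.0119; 38.4 6.9 -17.1 0 0 -0.0119; 29.9 35.2 0 0 0 -0.0119; 29.5 35.5 0 0 0 -0.0119; 29.1 35.8 0 0 0 -0.0119; 28.6 36.2 0 0 0 -0.0119" --jaw 42

```text
t: 2.2
eef_pos: [0.3926, 0.4386, 0.3201]
ee_rot: [-3.141, -0.0, -0.135]
force: [0.9, -0.1, 0.2]
width: 0.0422
```

Emit:
step_arm --commands "28.2 36.5 0 0 0 -0.0119; 27.8 36.9 0 0 0 -0.0119; 27.3 37.1 0 0 0 -0.0119; 26.8 37.6 0 0 0 -0.0119; 26.5 37.8 0 0 0 -0.0119; 25.9 38.1 0 0 0 -0.0119; 2.9 43.7 2.5 0 0 -0.0119; 2.2 43.7 2.5 0 0 -0.0119"

```text
t: 3.2
eef_pos: [0.53, 0.111, 0.3148]
ee_rot: [3.142, 0.0, -0.04]
force: [0.3, 0.3, 0.2]
width: 0.0416
```

Emit:
step_arm --commands "1.8 43.7 2.5 0 0 -0.0119; 1.3 43.7 2.5 0 0 -0.0119; 0.7 43.8 2.5 0 0 -0.0119; 0.2 43.7 2.5 0 0 -0.0119; -0.3 43.8 2.5 0 0 -0.0119; -0.9 43.7 2.5 0 0 -0.0119; 0 0 0 0 0 0"

```text
t: 4.08
eef_pos: [0.5295, -0.1524, 0.2996]
ee_rot: [3.141, 0.001, 0.028]
force: [-0.1, 0.3, 0.3]
width: 0.0418
```

```bash
python3 - <<'E'
from plan import *
D={}
for n in('side','top'):
    F=[grab_frame(n) for _ in range(10)]
    d=dict(F[0]);d['avg']=np.mean([f['frame'].astype(float) for f in F],0);d['frame']=np.round(d['avg']).astype(np.uint8);D[n]=d
    print(np.std([f['frame'][200,200].astype(float) for f in F],0))
pickle.dump(D,open('d1.pkl','wb'))
g=lambda im:np.clip(im.astype(float)*1.6,0,255).astype(np.uint8)
a=cv2.resize(g(D['top']['frame'][203:231,170:202]),None,fx=20,fy=20,interpolation=cv2.INTER_NEAREST)
save('tora1.png',a)
a=cv2.resize(g(D['side']['frame'][138:162,208:240]),None,fx=20,fy=20,interpolation=cv2.INTER_NEAREST)
save('sora1.png',a)
crop(D['side'],180,360,120,330,2.8,'side1.png')
s=get_state();print(s['t'],s['q'])
plan([.4555,-.285,.115],.079,vmax=45)
E
```

```text
[1.66132477 1.66132477 1.81383571]
[2.05912603 1.7        2.05182845]
5.075 [ 7.98030129e-02  1.25317602e-01 -1.87512027e-01  9.04461016e-06
 -1.25796487e+00  1.52194244e+00]
-13.1 22.1 30.8 0 -0 -0.008; -13.3 22 30.9 0 -0 -0.008; -13.4 21.9 30.8 0 -0 -0.008; -13.6 21.8 30.8 0 -0 -0.008; -13.8 21.6 30.8 0 -0 -0.008; -14 21.6 30.9 0 -0 -0.008
ends [ 0.45551274 -0.28501443  0.11496996] [ 3.14158405e+00 -1.83971968e-06  7.89519103e-02]
```

View pics/tora1.png

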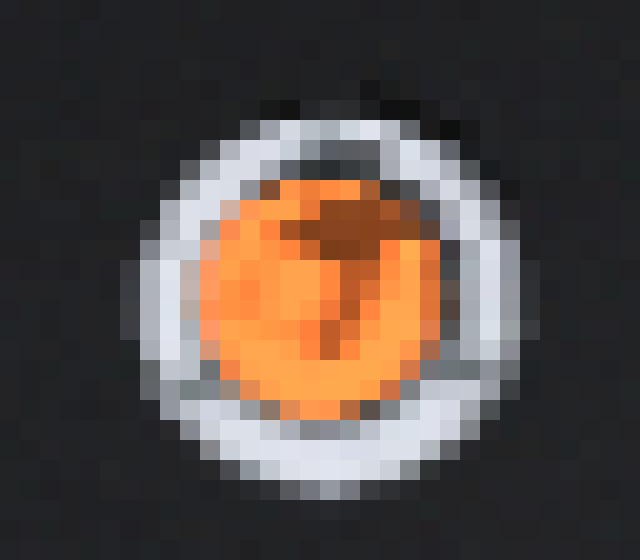

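View pics/sora1.png

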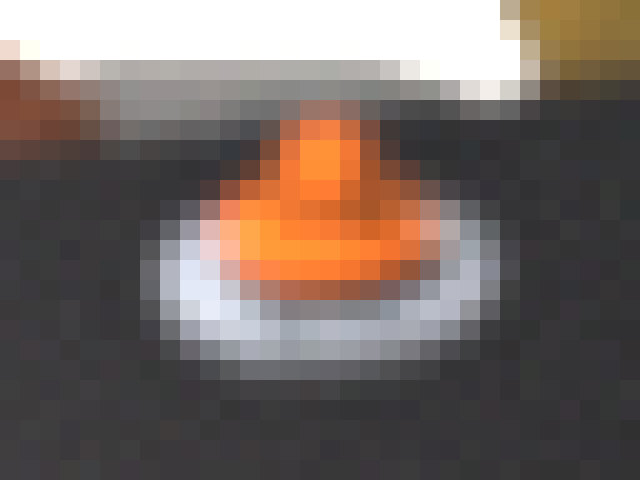

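View pics/side1.png

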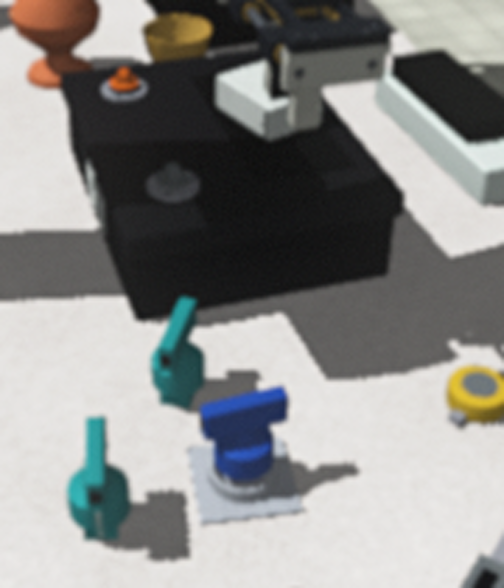

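```bash
cat > fit.py <<'E'
from h import *
from scipy.optimize import minimize
from scipy.ndimage import gaussian_filter
D=pickle.load(open('d1.pkl','rb'));t=D['top'];s=D['side']
tip=atz(t,(567*.64-.3,291*.64-.3),0);print('tip',tip)
sun0=np.array([.4905,-.281,.094])-tip;sun0/=np.linalg.norm(sun0);print('sun',sun0)
ZB=.116
def hexa(O,V,z0,z1,w0,w1):
    """convex frustum with square cross-section half w0 at z0, w1 at z1; returns tin,face"""
    N=[];C=[]
    k=(w0-w1)/(z1-z0)
    for a in((1,0),(0,1),(-1,0),(0,-1)):
        n=np.array([a[0],a[1],k]);N.append(n);C.append(w0+k*z0)
    N+= [np.array([0,0,1.]),np.array([0,0,-1.])];C+=[z1,-z0]
    tin=np.full(V.shape[:-1],-1e9);tout=np.full(V.shape[:-1],1e9);face=np.zeros(V.shape[:-1],int)
    for i,(n,c) in enumerate(zip(N,C)):
        dn=V@n;num=c-O@n
        tt=num/np.where(abs(dn)<1e-9,1e-9,dn)
        e=dn<0
        up=e&(tt>tin);tin=np.where(up,tt,tin);face=np.where(up,i,face)
        tout=np.where(~e&(tt<tout),tt,tout)
    hit=(tin<tout)&(tout>0)
    return np.where(hit&(tin>1e-6),tin,1e9),face,hit
def cyl(O,V,z0,z1,r):
    # top disc and side
    tt=(z1-O[...,2])/V[...,2];P=O[...,:2]+tt[...,None]*V[...,:2]
    top=(np.sum(P*P,-1)<r*r)&(tt>1e-6)
    a=np.sum(V[...,:2]**2,-1);b=np.sum(O[...,:2]*V[...,:2],-1);c=np.sum(O[...,:2]**2,-1)-r*r
    q=b*b-a*c;ts=(-b-np.sqrt(np.maximum(q,0)))/a;zz=O[...,2]+ts*V[...,2]
    sd=(q>0)&(zz>z0)&(zz<z1)&(ts>1e-6)
    return np.where(top,tt,1e9),np.where(sd,ts,1e9)
SS=4
def labels(d,win,cx,cy,yaw,fl,sun):
    x0,x1,y0,y1=win
    u=np.arange(x0-.5+.5/SS,x1-.5,1/SS);v=np.arange(y0-.5+.5/SS,y1-.5,1/SS)
    f,R,tv=cam(d);U=(u-d['cx'])/f;W=(v-d['cy'])/f;A,B=np.meshgrid(U,W);a,b=A.copy(),B.copy()
    for _ in range(6):
        k=1+d['k1']*(a*a+b*b);a=A/k;b=B/k
    V=np.stack([a,b,np.ones_like(a)],-1)@R
    o=-R.T@tv-np.array([cx,cy,0])
    def trace(O,V):
        O=np.broadcast_to(O,V.shape)
        c,sn=np.cos(yaw),np.sin(yaw);M=np.array([[c,sn,0],[-sn,c,0],[0,0,1]])
        Oh=O@M.T;Vh=V@M.T
        T=[];L=[]
        zs=ZB+fl
        t1,f1,_=hexa(Oh,Vh,zs,zs+.0095,.007,.007);T.append(t1);L.append(f1)
        t2,f2,_=hexa(Oh,Vh,zs+.0095,zs+.0145,.007,.005);T.append(t2);L.append(np.where(f2==4,4,10+f2))
        a,b=cyl(O,V,ZB,zs,.017);T+=[a,b];L+=[np.full(a.shape,20),np.full(a.shape,21)]
        a,b=cyl(O,V,.11,ZB,.027);T+=[a,b];L+=[np.full(a.shape,22),np.full(a.shape,23)]
        g=(.11-O[...,2])/V[...,2];T.append(np.where(g>1e-6,g,1e9));L.append(np.full(g.shape,24))
        T=np.stack(T);L=np.stack(L);i=T.argmin(0)
        return np.take_along_axis(T,i[None],0)[0],np.take_along_axis(L,i[None],0)[0]
    tt,L=trace(o,V)
    P=o+tt[...,None]*V+sun*2e-5
    t2,_=trace(P,np.broadcast_to(sun,P.shape).copy())
    sh=(t2<1)
    return L+100*(sh&np.isin(L,[20,22,24,10,11,12,13]))
def resid(d,win,sig,**k):
    L=labels(d,win,**k);x0,x1,y0,y1=win
    I=d['avg'][y0:y1,x0:x1];n=0
    cols=[]
    ids=np.unique(L)
    for l in ids:
        m=gaussian_filter((L==l).astype(float),sig*SS) if sig>0 else (L==l).astype(float)
        cols.append(m.reshape(y1-y0,SS,x1-x0,SS).mean((1,3)).ravel())
    A=np.stack(cols,1);Y=I.reshape(-1,3)
    # light ridge
    X=np.linalg.solve(A.T@A+.02*np.eye(A.shape[1]),A.T@Y+.02*Y.mean(0))
    r=Y-A@X
    return (r**2).sum(),L,(A@X).reshape(I.shape),dict(zip(ids,np.round(X).astype(int)))
WT=(176,198,208,230);WS=(214,236,145,160)
def total(p,yaw,which='ts'):
    xt,yt,xs,ys,fl,az,el,st,ss=p;sun=np.array([np.cos(el)*np.cos(az),np.cos(el)*np.sin(az),np.sin(el)])
    fl=np.clip(fl,.0065,.0078);st=abs(st);ss=abs(ss);r=0
    if 't' in which: r+=resid(t,WT,st,cx=xt,cy=yt,yaw=yaw,fl=fl,sun=sun)[0]
    if 's' in which: r+=resid(s,WS,ss,cx=xs,cy=ys,yaw=yaw,fl=fl,sun=sun)[0]
    return r
E
cat > runfit.py <<'E'
from fit import *
az=np.arctan2(sun0[1],sun0[0]);el=np.arcsin(sun0[2]);print(np.degrees([az,el]))
p=np.array([.453,.2312,.453,.2325,.0072,az,el,.5,.5])
sx=np.array([.002,.002,.002,.002,.0003,.1,.1,.2,.2])
# pre-fit at a few yaws then scan
best=None
for y in(0,.4,.8,1.2):
    r=minimize(lambda q:total(p+q*sx,y),np.zeros(9),method='Nelder-Mead',options=dict(maxfev=250,initial_simplex=np.vstack([np.zeros(9),np.eye(9)])))
    print(y,r.fun,p+r.x*sx,flush=True)
    if best is None or r.fun<best[0]: best=(r.fun,p+r.x*sx)
p=best[1]
for y in np.arange(0,1.57,.0873): print(round(np.degrees(y)),*[round(total(p,y,w)) for w in('t','s')],flush=True)
pickle.dump(p,open('pfit.pkl','wb'))
E
time python3 runfit.py
```

```text
tip [ 0.55087422 -0.3000984   0.        ]
sun [-0.53268572  0.16850641  0.82936814]
[162.44608486  56.0338854 ]
0 287917.3176513087 [0.45248326 0.23114399 0.45178674 0.23531093 0.00739546 2.83307823
 1.01290044 0.35501706 0.76898012]
0.4 302173.46550285624 [0.45244982 0.23149009 0.45198423 0.23445245 0.00734461 2.8292104
 0.98747318 0.3490889  0.96904257]
0.8 273190.6856432545 [0.4525625  0.23122569 0.45209522 0.23437295 0.0072874  2.89440987
 0.94013932 0.34249225 0.94077377]
1.2 243692.55184081 [0.45255435 0.23125    0.451984   0.23595474 0.00663329 2.88084558
 0.96251445 0.29227291 0.93087249]
0 256838 26420
5 262105 24815
10 266933 24599
15 269463 24240
20 272839 26188
25 271995 27103
30 268600 26231
35 263757 26515
40 257754 25447
45 250647 23062
50 241862 21747
55 234173 20786
60 227435 21077
65 223645 21120
70 223822 20758
75 230659 21113
80 237172 25628
85 244616 26904
real	0m58.971s
user	0m55.148s
sys	0m3.520s
```

```bash
cat > v.py <<'E'
from fit import *
import sys
def show(p,yaw,n):
    out=[]
    for d,W,o,sg in((t,WT,0,p[7]),(s,WS,2,p[8])):
        az,el=p[5:7];sun=np.array([np.cos(el)*np.cos(az),np.cos(el)*np.sin(az),np.sin(el)])
        r,L,M,X=resid(d,W,abs(sg),cx=p[o],cy=p[o+1],yaw=yaw,fl=np.clip(p[4],.0065,.0078),sun=sun);print(r,{int(k):v.tolist() for k,v in X.items()})
        I=d['avg'][W[2]:W[3],W[0]:W[1]]
        q=np.vstack([np.hstack([I*1.5,M*1.5]),np.hstack([abs(I-M)*2,np.repeat(cv2.resize((L%25*10).astype(np.uint8),I.shape[1::-1],interpolation=0)[...,None],3,2)])])
        q=cv2.resize(np.clip(q,0,255).astype(np.uint8),None,fx=9,fy=9,interpolation=0);out.append(q)
    h=max(a.shape[0] for a in out);out=[np.pad(a,((0,h-a.shape[0]),(0,0),(0,0))) for a in out]
    save(n,np.hstack(out))
if __name__=='__main__': show(pickle.load(open('pfit.pkl','rb')),np.radians(67),'fit1.png')
E
python3 v.py
```

```text
tip [ 0.55087422 -0.3000984   0.        ]
sun [-0.53268572  0.16850641  0.82936814]
222769.87427831473 {2: [134, 68, 32], 4: [196, 102, 47], 10: [130, 63, 32], 11: [161, 80, 37], 12: [102, 48, 21], 13: [59, 27, 11], 20: [190, 98, 45], 21: [-57, -42, -30], 22: [122, 125, 131], 23: [32, 32, 34], 24: [22, 22, 24], 120: [93, 47, 21], 122: [32, 37, 42], 124: [4, 5, 6]}
20585.656067435957 {2: [134, 71, 27], 3: [-7, 8, 23], 4: [218, 107, 40], 12: [189, 85, 32], 13: [171, 73, 21], 20: [275, 124, 44], 21: [39, 27, 26], 22: [161, 172, 187], 23: [87, 87, 89], 24: [34, 33, 35], 120: [145, 61, 13], 122: [39, 27, 23], 124: [21, 20, 21]}
```

View pics/fit1.png

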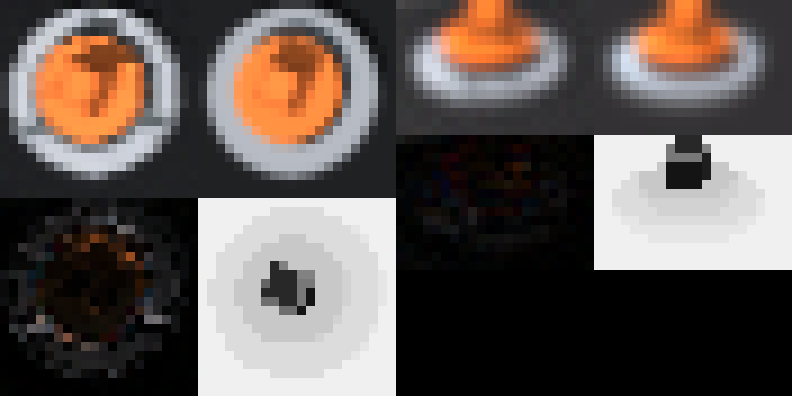

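```bash
python3 - <<'E'
s=open('fit.py').read()
s=s.replace("    # light ridge","    w=gaussian_filter(np.isin(L%100,[0,1,2,3,4,10,11,12,13,20]).astype(float),.3*SS).reshape(y1-y0,SS,x1-x0,SS).mean((1,3)).ravel()>.35\n    if MASK is not None: w=MASK[id(d)].ravel()\n    Af=A;A=A[w];Y=Y[w]")
s=s.replace("(A@X).reshape","(Af@X).reshape").replace("SS=4","SS=4;MASK=None")
open('fit.py','w').write(s)
r='''
from fit import *
import fit
p=pickle.load(open('pfit.pkl','rb'))
az,el=p[5:7]
# fixed mask: flange disc + head
def mk(d,W,cx,cy):
    sun=np.array([np.cos(el)*np.cos(az),np.cos(el)*np.sin(az),np.sin(el)]);m=0
    for y in (0,.4,.8,1.2):
        L=labels(d,W,cx=cx,cy=cy,yaw=y,fl=.0072,sun=sun)
        m=np.maximum(m,np.isin(L%100,[0,1,2,3,4,10,11,12,13,20]).reshape(W[3]-W[2],SS,W[1]-W[0],SS).mean((1,3)))
    return m>.5
WS=fit.WS=(214,236,141,160)
fit.MASK={id(t):mk(t,WT,p[0],p[1]),id(s):mk(s,WS,p[2],p[3])}
sx=np.array([.001,.001,.002,.002,.0003,.1,.1,.1,.1])
p0=p.copy();p0[4]=.0072
res=[]
for y in np.radians(np.arange(0,90,10)):
    b=minimize(lambda q:total(p0+q*sx,y)+200*np.sum(q[:4]**2),np.zeros(9),method='Nelder-Mead',options=dict(maxfev=200,initial_simplex=np.vstack([np.zeros(9),np.eye(9)])))
    pp=p0+b.x*sx;res.append((b.fun,y,pp));print(round(np.degrees(y)),round(b.fun),[round(total(pp,y,w)) for w in'ts'],np.round(pp,4),flush=True)
f,y,pp=min(res,key=lambda r:r[0])
for y in np.arange(0,1.57,.0873): print(round(np.degrees(y)),*[round(total(pp,y,w)) for w in('t','s')],flush=True)
pickle.dump(pp,open('pfit2.pkl','wb'))
'''
open('run2.py','w').write(r)
E
time python3 run2.py
```

```text
tip [ 0.55087422 -0.3000984   0.        ]
sun [-0.53268572  0.16850641  0.82936814]
0 54413 [49604, 4755] [0.4523 0.2315 0.4525 0.2364 0.0073 2.7847 0.9927 0.3218 0.9582]
10 53308 [48093, 4927] [0.4518 0.2306 0.4531 0.2368 0.0074 2.7645 0.9884 0.799  0.8824]
20 63069 [56943, 6073] [0.4526 0.2316 0.4527 0.2363 0.0073 2.6526 0.8641 0.6829 0.8852]
30 61642 [56885, 4177] [0.4525 0.2316 0.4536 0.2389 0.0072 2.7167 0.8353 0.5519 0.8125]
40 50476 [46521, 3823] [0.4526 0.2315 0.4529 0.2371 0.0074 2.7372 0.8074 0.5066 0.8961]
50 39450 [36685, 2497] [0.4528 0.2316 0.4537 0.2374 0.0073 2.6968 0.7649 0.5679 0.9292]
60 30176 [27817, 2171] [0.4525 0.2318 0.4527 0.2373 0.0075 2.6393 0.9428 0.3906 0.9478]
70 27331 [24781, 2411] [0.4525 0.2315 0.4526 0.2374 0.0074 2.6324 0.9591 0.4244 0.9743]
80 37025 [32670, 4161] [0.4523 0.231  0.4521 0.2378 0.0072 2.6866 0.9799 0.518  1.0272]
0 52606 5766
5 56017 5463
10 60229 5705
15 65871 5940
20 68391 6617
25 71413 5972
30 70790 5993
35 68727 5165
40 63970 4645
45 53908 3815
50 47697 3520
55 36166 2831
60 28728 2270
65 24200 2350
70 24809 2411
75 27795 2821
80 34418 5467
85 39724 5739
real	2m0.119s
user	1m48.662s
sys	0m10.482s
```

Emit:
step_arm --commands "-13.1 22.1 30.8 0 0 -0.008; -13.3 22 30.9 0 0 -0.008; -13.4 21.9 30.8 0 0 -0.008; -13.6 21.8 30.8 0 0 -0.008; -13.8 21.6 30.8 0 0 -0.008; -14 21.6 30.9 0 0 -0.008; 0 0 0 0 0 0"

```text
t: 5.95
eef_pos: [0.4531, -0.2856, 0.1126]
ee_rot: [-3.14, 0.005, 0.077]
force: [0.7, -0.6, 0.1]
width: 0.0421
```

```bash
python3 - <<'E'
from plan import *
s=get_state();print(s['eef_pos'],s['ee_rot'],s['qd'].round(3) if hasattr(s['qd'],'round') else s['qd'])
plan([.456,-.285,.085],.079,vmax=10)
E
```

```text
[ 0.45313664 -0.2856467   0.11260483] [-3.13993501  0.00466033  0.07660648] [ 0.031 -0.035  0.05   0.016 -0.03  -0.029]
1 -0.1 9.2 -0.0006 0.0016 -0.0008; 1 -0.2 9.2 -0.0006 0.0016 -0.0008; 1 -0.1 9.2 -0.0006 0.0016 -0.0008
ends [ 0.45601027 -0.28499325  0.08499625] [ 3.14145571e+00 -1.41499616e-04  7.90028361e-02]
```

Emit:
step_arm --commands "0.5 0 10 0 0 0; 0 0 10 0 0 0; 0 0 10 0 0 0; 0 0 0 0 0 0; 0 0 0 0 0 0"

```text
t: 6.58
eef_pos: [0.4563, -0.2849, 0.0851]
ee_rot: [3.141, -0.0, 0.079]
force: [0.8, -0.2, -0.1]
width: 0.0421
```

```bash
python3 - <<'E'
from plan import *
s=get_state();print(s['eef_pos'],s['ee_rot'],s['force'],s['moment'])
a=grab_frame('side');b=grab_frame('top');crop(a,220,310,220,320,6,'g_s.png');crop(b,320,410,180,260,6,'g_t.png')
E
```

```text
[ 0.45631219 -0.28486274  0.08514651] [ 3.14141676e+00 -1.61826693e-04  7.94670559e-02] [ 0.78648969 -0.21059417 -0.11523714] [-0.0552213   0.03103533 -0.04894956]
```

View pics/g_s.png

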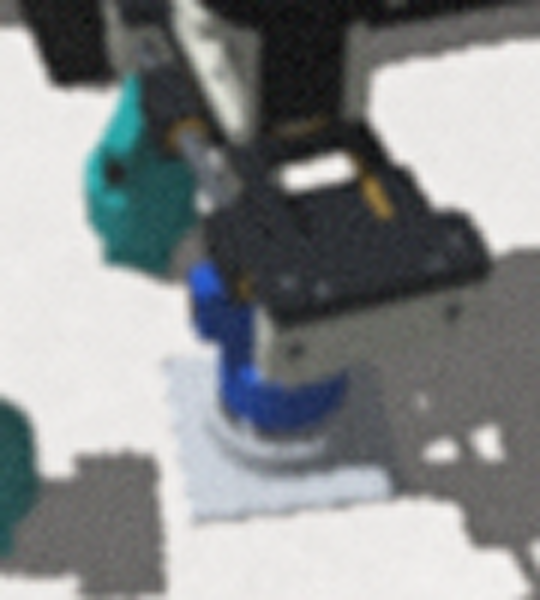

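View pics/g_t.png

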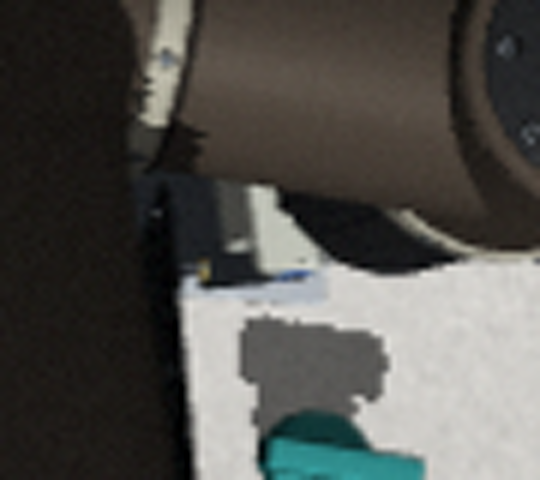

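The side view shows the bar's end at (255,270) px between the fingers, with the near finger clear of the housing. I'm closing now.

Emit:
step_arm --commands "0 0 0 0 0 0; 0 0 0 0 0 0; 0 0 0 0 0 0; 0 0 0 0 0 0" --jaw 0 --grip_force 50

```text
t: 7.18
eef_pos: [0.4561, -0.2852, 0.0851]
ee_rot: [3.141, -0.0, 0.079]
force: [0.2, -1.8, 0.6]
width: 0.0164
```

Emit:
step_arm --commands "0 0 0 0 0 0; 0 0 0 0 0 0; 0 0 -10 0 0 0; 0 0 -20 0 0 0; 0 0 -20 0 0 0; 0 0 0 0 0 0"

```text
t: 7.92
eef_pos: [0.4569, -0.285, 0.1365]
ee_rot: [3.141, -0.003, 0.079]
force: [-0.0, 0.1, -3.0]
width: 0.0162
```

```bash
python3 - <<'E'
from plan import *
s=get_state();print(s['t'],s['eef_pos'],s['ee_rot'],s['force'],s['moment'],s['width'])
plan([.4525,.232,.29],-.419,vmax=48,via=[[.48,-.285,.28],[.52,-.15,.29],[.52,.1,.29]])
E
```

```text
7.925 [ 0.45686497 -0.28501587  0.1365073 ] [ 3.14084169e+00 -2.92277363e-03  7.90680695e-02] [-0.04459928  0.09749194 -2.97555303] [-0.05840469 -0.00889245 -0.00600999] 0.016229598776635573
5.9 0.5 -35.9 0 -0.0002 0.0293; 5.8 0.3 -35.8 0 -0.0002 0.0293; 5.9 0.1 -35.9 0 -0.0002 0.0293; 5.9 -0 -35.8 0 -0.0002 0.0293; 11.6 -45.5 -3.4 0 -0.0002 0.0293; 10.3 -45.8 -3.3 0 -0.0002 0.0293; 8.9 -46.1 -3.3 0 -0.0002 0.0293; -5.2 -41.3 -0 0 -0.0002 0.0293
-6.5 -41.2 -0.1 0 -0.0002 0.0293; -7.6 -40.9 0 0 -0.0002 0.0293; -8.9 -40.7 0 0 -0.0002 0.0293; -10 -40.5 -0 0 -0.0002 0.0293; -11.2 -40.1 -0 0 -0.0002 0.0293; -25.9 -26.5 -0 0 -0.0002 0.0293; -26.7 -25.7 -0 0 -0.0002 0.0293; -27.5 -24.9 -0 0 -0.0002 0.0293
-28.1 -24.2 -0 0 -0.0002 0.0293
ends [0.45251803 0.23203665 0.28995375] [ 3.14149991e+00  3.34733764e-04 -4.19033530e-01]
```

Emit:
step_arm --commands "5.9 0.5 -35.9 0 0 0.0293; 5.8 0.3 -35.8 0 0 0.0293; 5.9 0.1 -35.9 0 0 0.0293; 5.9 0 -35.8 0 0 0.0293; 11.6 -45.5 -3.4 0 0 0.0293; 10.3 -45.8 -3.3 0 0 0.0293; 8.9 -46.1 -3.3 0 0 0.0293; -5.2 -41.3 0 0 0 0.0293"

```text
t: 8.93
eef_pos: [0.5198, -0.1065, 0.2872]
ee_rot: [-3.141, 0.002, -0.156]
force: [-0.6, -0.8, -1.9]
width: 0.0164
```

Emit:
step_arm --commands "-6.5 -41.2 0 0 0 0.0293; -7.6 -40.9 0 0 0 0.0293; -8.9 -40.7 0 0 0 0.0293; -10 -40.5 0 0 0 0.0293; -11.2 -40.1 0 0 0 0.0293; -25.9 -26.5 0 0 0 0.0293; -26.7 -25.7 0 0 0 0.0293; -27.5 -24.9 0 0 0 0.0293"

```text
t: 9.93
eef_pos: [0.4677, 0.1999, 0.2871]
ee_rot: [3.14, 0.001, -0.391]
force: [0.3, 0.2, -2.7]
width: 0.0167
```

Emit:
step_arm --commands "-28.1 -24.2 0 0 0 0.0293; 0 0 20 0 0 0; 0 0 20 0 0 0; 0 0 0 0 0 0; 0 0 0 0 0 0"

```text
t: 10.55
eef_pos: [0.4523, 0.2321, 0.2486]
ee_rot: [3.141, -0.0, -0.419]
force: [0.1, -0.5, -2.2]
width: 0.0166
```

```bash
python3 - <<'E'
from plan import *
s=get_state();print(s['t'],s['q'],s['eef_pos'],s['ee_rot'],s['force'],s['moment'],s['width'])
D={}
for n in('side','top'):
    F=[grab_frame(n) for _ in range(4)];d=dict(F[0]);d['avg']=np.mean([f['frame'].astype(float) for f in F],0);d['frame']=np.round(d['avg']).astype(np.uint8);D[n]=d
pickle.dump(D,open('d2.pkl','wb'));a=D['side'];b=D['top']
crop(a,180,280,80,170,7,'h_s.png');crop(b,140,240,170,250,7,'h_t.png')
E
```

```text
10.55 [ 8.61054604e-01  8.47575863e-02 -3.53193829e-01  2.06835423e-04
 -1.13294119e+00  2.90553033e-01] [0.45230032 0.2320573  0.24862947] [ 3.14144674e+00 -1.51880333e-04 -4.19100971e-01] [ 0.0934002  -0.46715158 -2.17742863] [ 0.01747313 -0.04065989 -0.04539398] 0.016556242344179926
```

View pics/h_s.png

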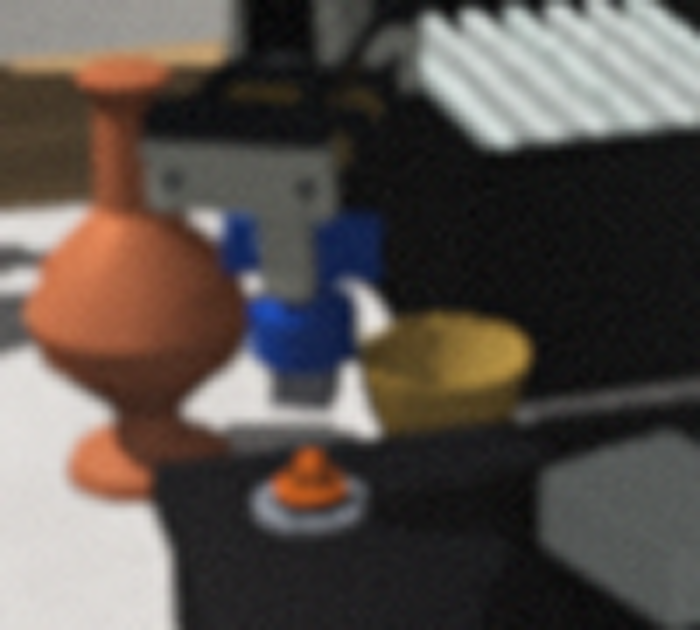

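View pics/h_t.png

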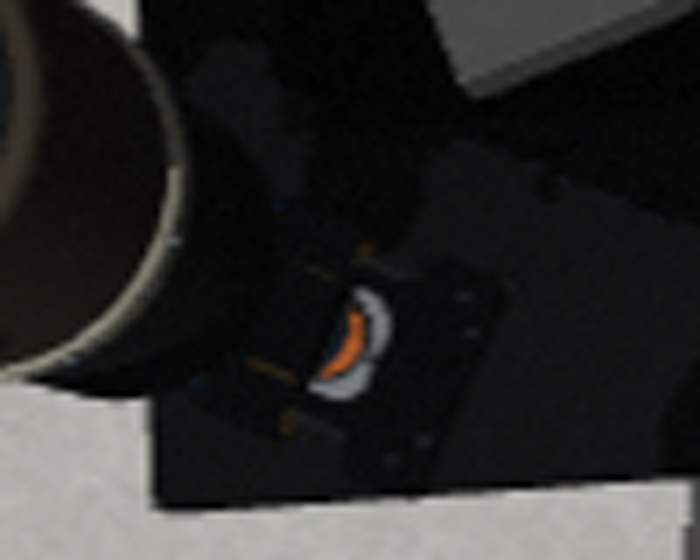

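```bash
python3 - <<'E'
from plan import *
D=pickle.load(open('d2.pkl','rb'));a=D['side']
print('socket rim pred',proj(a,[.4523,.2321,.1676]),'flange pred',proj(a,[.4525,.2315,.1235]),'head top',proj(a,[.4525,.2315,.1375]))
for q in([.4523,.2321],[.4573,.2321],[.4523,.2371]): print(proj(a,q+[.1676]))
g=np.clip(a['frame'][112:160,205:245].astype(float)*2,0,255).astype(np.uint8)
save('h2.png',cv2.resize(g,None,fx=12,fy=12,interpolation=0))
E
```

```text
socket rim pred [223.40048484 137.05279839] flange pred [224.00330141 149.37662259] head top [223.84287842 145.5347564 ]
[223.40048484 137.05279839]
[224.92836797 136.90070721]
[223.13402109 136.41768554]
```

View pics/h2.png

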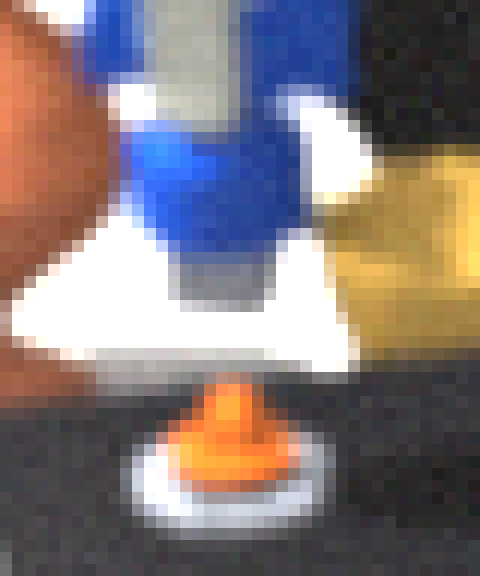

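Emit:
step_arm --commands "1.2 -0.2 10 0 0 0; 0 0 10 0 0 0; 0 0 7 0 0 0; 0 0 2 0 0 0; 0 0 0 0 0 0"

```text
t: 11.58
eef_pos: [0.4533, 0.2317, 0.2192]
ee_rot: [3.141, -0.0, -0.419]
force: [0.4, -0.4, -1.3]
width: 0.0162
```

Emit:
step_arm --commands "0 0 1 0 0 0; 0 0 1 0 0 0; 0 0 1 0 0 0; 0 0 0 0 0 0"

```text
t: 12.08
eef_pos: [0.4533, 0.2317, 0.2163]
ee_rot: [3.142, -0.0, -0.419]
force: [0.2, -0.6, -2.4]
width: 0.0164
```

Emit:
step_arm --commands "0 0 1 0 0 0; 0 0 1 0 0 0; 0 0 1 0 0 0; 0 0 0 0 0 0"

```text
t: 12.58
eef_pos: [0.4532, 0.2318, 0.2133]
ee_rot: [-3.142, 0.0, -0.419]
force: [0.2, 0.2, -2.7]
width: 0.0164
```

Emit:
step_arm --commands "0 0 1 0 0 0; 0 0 1 0 0 0; 0 0 0 0 0 0"

```text
t: 12.95
eef_pos: [0.4533, 0.2318, 0.2113]
ee_rot: [-3.142, -0.0, -0.419]
force: [0.5, 0.3, -2.6]
width: 0.0165
```

Emit:
step_arm --commands "0 0 1 0 0 0; 0 0 1 0 0 0; 0 0 1 0 0 0; 0 0 0 0 0 0"

```text
t: 13.45
eef_pos: [0.4533, 0.2317, 0.2083]
ee_rot: [3.142, 0.0, -0.419]
force: [0.4, 1.4, -2.5]
width: 0.0164
```

Emit:
step_arm --commands "0 0 1 0 0 0; 0 0 1 0 0 0; 0 0 0 0 0 0"

```text
t: 13.82
eef_pos: [0.4533, 0.2317, 0.2063]
ee_rot: [3.142, 0.0, -0.419]
force: [1.0, 0.4, -2.3]
width: 0.0162
```

Rim is now at about 0.125 m. I'm continuing in half-millimetre steps.

Emit:
step_arm --commands "0 0 0.5 0 0 0; 0 0 0.5 0 0 0; 0 0 0 0 0 0"

```text
t: 14.2
eef_pos: [0.4533, 0.2317, 0.2053]
ee_rot: [-3.142, -0.0, -0.419]
force: [-0.1, 0.9, -2.3]
width: 0.0162
```

Emit:
step_arm --commands "0 0 0.4 0 0 0; 0 0 0 0 0 0"

```text
t: 14.45
eef_pos: [0.4533, 0.2317, 0.205]
ee_rot: [3.142, -0.0, -0.419]
force: [-0.4, 1.2, -0.9]
width: 0.0163
```

Emit:
step_arm --commands "0 0 0.4 0 0 0; 0 0 0 0 0 0"

```text
t: 14.7
eef_pos: [0.4534, 0.2318, 0.2048]
ee_rot: [-3.141, -0.0, -0.419]
force: [-1.5, 0.7, 1.0]
width: 0.0162
```

```bash
cat > st.py <<'E'
from h import *
s=get_state();print(round(s['t'],2),'pos',np.round(s['eef_pos'],4),'yaw',round(s['ee_rot'][2],3),'F',np.round(s['force'],1),'M',np.round(s['moment'],3))
E
python3 st.py
```

```text
14.7 pos [0.4534 0.2318 0.2048] yaw -0.419 F [-1.5  0.7  1. ] M [0.327 0.33  0.008]
```

Emit:
step_arm --commands "0 0 0 0 0 0.05; 0 0 0 0 0 0.05; 0 0 0 0 0 0"

```text
t: 15.08
eef_pos: [0.4535, 0.2319, 0.2048]
ee_rot: [-3.141, -0.0, -0.519]
force: [-0.3, 0.7, 0.6]
width: 0.0163
```

```bash
python3 st.py
```

```text
15.07 pos [0.4535 0.2319 0.2048] yaw -0.519 F [-0.3  0.7  0.6] M [0.519 0.086 0.042]
```

Emit:
step_arm --commands "0 0 0 0 0 0.05; 0 0 0.1 0 0 0.05; 0 0 0 0 0 0"

```text
t: 15.45
eef_pos: [0.4534, 0.2319, 0.2046]
ee_rot: [-3.141, -0.0, -0.618]
force: [-0.4, 1.1, 1.9]
width: 0.0163
```

```bash
python3 st.py
```

```text
15.45 pos [0.4534 0.2319 0.2046] yaw -0.618 F [-0.4  1.1  1.9] M [0.537 0.31  0.066]
```

Emit:
step_arm --commands "0 0 -0.5 0 0 0; 0 0 0 0 0 0"

```text
t: 15.7
eef_pos: [0.4532, 0.2317, 0.2048]
ee_rot: [3.141, 0.0, -0.618]
force: [0.2, 1.5, -1.6]
width: 0.0163
```

```bash
python3 st.py; python3 - <<'E'
from h import *
a=grab_frame('side');crop(a,190,260,90,170,8,'k_s.png');print(a['shot'])
E
python3 st.py
```

```text
15.7 pos [0.4532 0.2317 0.2048] yaw -0.618 F [ 0.2  1.5 -1.6] M [ 0.599  0.029 -0.034]
33
15.75 pos [0.4533 0.2317 0.2048] yaw -0.619 F [-0.2  1.2 -0.7] M [0.607 0.029 0.015]
```

View pics/k_s.png

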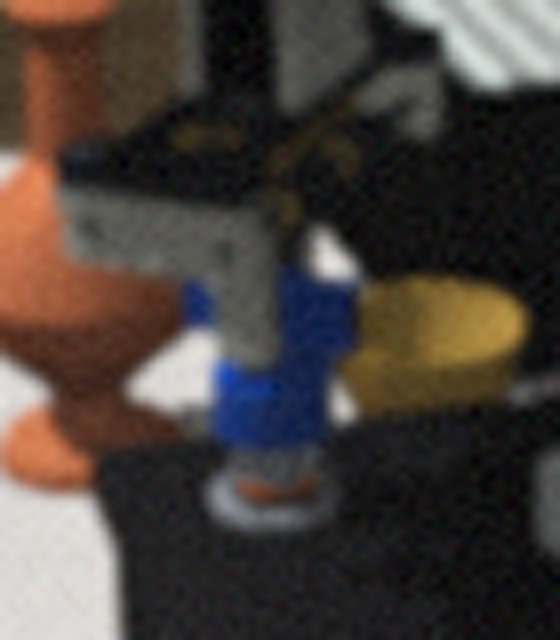

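Emit:
step_arm --commands "-0.3 -0.5 0.2 0 0 0.05; 0 0 0.1 0 0 0.05; 0 0 0 0 0 0"

```text
t: 16.12
eef_pos: [0.4534, 0.2323, 0.2047]
ee_rot: [-3.142, -0.0, -0.718]
force: [-1.6, 1.4, 0.8]
width: 0.0162
```

```bash
python3 st.py
```

```text
16.12 pos [0.4534 0.2323 0.2047] yaw -0.718 F [-1.6  1.4  0.8] M [ 0.522  0.298 -0.012]
```

Emit:
step_arm --commands "0 0 0.1 0 0 0.05; 0 0 0.1 0 0 0.05; 0 0 0 0 0 0"

```text
t: 16.5
eef_pos: [0.4534, 0.2324, 0.2046]
ee_rot: [-3.141, -0.0, -0.818]
force: [-0.7, 1.9, 2.0]
width: 0.0163
```

```bash
python3 st.py
```

```text
16.5 pos [0.4534 0.2324 0.2046] yaw -0.818 F [-0.7  1.9  2. ] M [0.589 0.248 0.059]
```

Emit:
step_arm --commands "0 0 0 0 0 0.04; 0 0 0.1 0 0 0.04; 0 0 0 0 0 0"

```text
t: 16.88
eef_pos: [0.4534, 0.2324, 0.2045]
ee_rot: [-3.141, -0.0, -0.897]
force: [0.1, 2.9, 1.4]
width: 0.0163
```

```bash
python3 st.py
```

```text
16.88 pos [0.4534 0.2324 0.2045] yaw -0.897 F [0.1 2.9 1.4] M [0.607 0.123 0.059]
```

Emit:
step_arm --commands "0 0 0 0 0 0.04; 0 0 0.1 0 0 0.04; 0 0 0 0 0 0"

```text
t: 17.25
eef_pos: [0.4535, 0.2324, 0.2044]
ee_rot: [-3.141, -0.0, -0.977]
force: [-0.2, 1.7, 1.5]
width: 0.0163
```

```bash
python3 st.py
```

```text
17.25 pos [0.4535 0.2324 0.2044] yaw -0.977 F [-0.2  1.7  1.5] M [0.657 0.077 0.034]
```

Emit:
step_arm --commands "-0.4 -0.3 0 0 0 0.04; 0 0 0.1 0 0 0.04; 0 0 0 0 0 0"

```text
t: 17.62
eef_pos: [0.4535, 0.2328, 0.2043]
ee_rot: [-3.141, -0.0, -1.057]
force: [-0.2, 1.2, 1.1]
width: 0.0166
```

```bash
python3 st.py
```

```text
17.62 pos [0.4535 0.2328 0.2043] yaw -1.057 F [-0.2  1.2  1.1] M [ 0.423 -0.018  0.043]
```

Emit:
step_arm --commands "0 0 0 0 0 0.04; 0 0 0.1 0 0 0.04; 0 0 0 0 0 0"

```text
t: 18.0
eef_pos: [0.4535, 0.2328, 0.2042]
ee_rot: [-3.141, -0.0, -1.137]
force: [-0.1, 1.0, 1.7]
width: 0.0165
```

```bash
python3 st.py
```

```text
18.0 pos [0.4535 0.2328 0.2042] yaw -1.137 F [-0.1  1.   1.7] M [ 0.47  -0.128  0.049]
```

Still running freely, at about 0.05 N m after 0.72 rad. I'm going on in smaller steps.

Emit:
step_arm --commands "0 0 0 0 0 0.03; 0 0 0.1 0 0 0.03; 0 0 0 0 0 0"

```text
t: 18.38
eef_pos: [0.4535, 0.2329, 0.2041]
ee_rot: [-3.141, 0.0, -1.199]
force: [0.4, 1.4, 1.9]
width: 0.0163
```

```bash
python3 st.py
```

```text
18.38 pos [0.4535 0.2329 0.2041] yaw -1.199 F [0.4 1.4 1.9] M [ 0.535 -0.185  0.091]
```

Emit:
step_arm --commands "0 0 0 0 0 0.03; 0 0 0 0 0 0.03; 0 0 0 0 0 0"

```text
t: 18.75
eef_pos: [0.4534, 0.2329, 0.204]
ee_rot: [-3.141, 0.0, -1.26]
force: [0.6, 0.3, 1.5]
width: 0.0162
```

```bash
python3 st.py
```

```text
18.75 pos [0.4534 0.2329 0.204 ] yaw -1.26 F [0.6 0.3 1.5] M [ 0.597 -0.348  0.021]
```

Emit:
step_arm --commands "0 0 0 0 0 0.03; 0 0 0.1 0 0 0.03; 0 0 0 0 0 0"

```text
t: 19.12
eef_pos: [0.4534, 0.2328, 0.2039]
ee_rot: [-3.141, 0.0, -1.32]
force: [1.1, 1.3, 2.2]
width: 0.0167
```

```bash
python3 st.py
```

```text
19.12 pos [0.4534 0.2328 0.2039] yaw -1.32 F [1.1 1.3 2.2] M [ 0.636 -0.397  0.008]
```

Emit:
step_arm --commands "0 0 0 0 0 0.03; 0 0 0.1 0 0 0.03; 0 0 0 0 0 0"

```text
t: 19.5
eef_pos: [0.4534, 0.2328, 0.2038]
ee_rot: [-3.141, 0.0, -1.38]
force: [1.1, 0.4, 2.1]
width: 0.0166
```

```bash
python3 st.py
```

```text
19.5 pos [0.4534 0.2328 0.2038] yaw -1.38 F [1.1 0.4 2.1] M [ 0.61  -0.549  0.006]
```

Emit:
step_arm --commands "0 0 0 0 0 0.03; 0 0 0 0 0 0.03; 0 0 0 0 0 0"

```text
t: 19.88
eef_pos: [0.4534, 0.2328, 0.2038]
ee_rot: [-3.142, 0.0, -1.44]
force: [2.0, 1.2, 2.4]
width: 0.0165
```

```bash
python3 st.py
```

```text
19.88 pos [0.4534 0.2328 0.2038] yaw -1.44 F [2.  1.2 2.4] M [ 0.588 -0.662  0.003]
```

Emit:
step_arm --commands "-0.8 -1.1 0 0 0 0; 0 0 0 0 0 0; 0 0 0 0 0 0"

```text
t: 20.25
eef_pos: [0.4541, 0.2335, 0.2036]
ee_rot: [3.141, -0.0, -1.439]
force: [-1.0, 0.2, 3.7]
width: 0.0166
```

```bash
python3 st.py
```

```text
20.25 pos [0.4541 0.2335 0.2036] yaw -1.439 F [-1.   0.2  3.7] M [0.178 0.268 0.083]
```

Emit:
step_arm --commands "0 0 0.1 0 0 0.03; 0 0 0 0 0 0.03; 0 0 0 0 0 0"

```text
t: 20.62
eef_pos: [0.4542, 0.2336, 0.2036]
ee_rot: [3.141, -0.0, -1.5]
force: [-1.6, 0.1, 2.6]
width: 0.0165
```

```bash
python3 st.py
```

```text
20.62 pos [0.4542 0.2336 0.2036] yaw -1.5 F [-1.6  0.1  2.6] M [0.109 0.348 0.02 ]
```

Emit:
step_arm --commands "0 0 0 0 0 0.03; 0 0 0 0 0 0.03; 0 0 0 0 0 0"

```text
t: 21.0
eef_pos: [0.4543, 0.2337, 0.2036]
ee_rot: [3.141, -0.0, -1.56]
force: [-1.3, 0.1, 1.0]
width: 0.0166
```

```bash
python3 st.py
```

```text
21.0 pos [0.4543 0.2337 0.2036] yaw -1.56 F [-1.3  0.1  1. ] M [ 0.036  0.346 -0.023]
```

Emit:
step_arm --commands "0 0 0 0 0 0.03; 0 0 0 0 0 0.03; 0 0 0 0 0 0"

```text
t: 21.38
eef_pos: [0.4543, 0.2337, 0.2035]
ee_rot: [3.141, -0.0, -1.62]
force: [-1.8, -0.9, 0.5]
width: 0.0161
```

```bash
python3 st.py
```

```text
21.38 pos [0.4543 0.2337 0.2035] yaw -1.62 F [-1.8 -0.9  0.5] M [0.083 0.096 0.033]
```

Emit:
step_arm --commands "0 0 0 0 0 0.03; 0 0 0 0 0 0; 0 0 0 0 0 0"

```text
t: 21.75
eef_pos: [0.4543, 0.2337, 0.2036]
ee_rot: [3.141, -0.0, -1.649]
force: [-0.5, -0.1, -0.0]
width: 0.0167
```

```bash
python3 st.py; python3 - <<'E'
from h import *
a=grab_frame('side');crop(a,190,260,90,170,8,'l_s.png');b=grab_frame('top');crop(b,150,220,180,240,8,'l_t.png')
E
python3 st.py
```

```text
21.75 pos [0.4543 0.2337 0.2036] yaw -1.649 F [-0.5 -0.1 -0. ] M [-0.013 -0.026  0.028]
21.85 pos [0.4543 0.2337 0.2036] yaw -1.649 F [-0.2  0.7 -1. ] M [-0.003  0.03   0.077]
```

View pics/l_s.png

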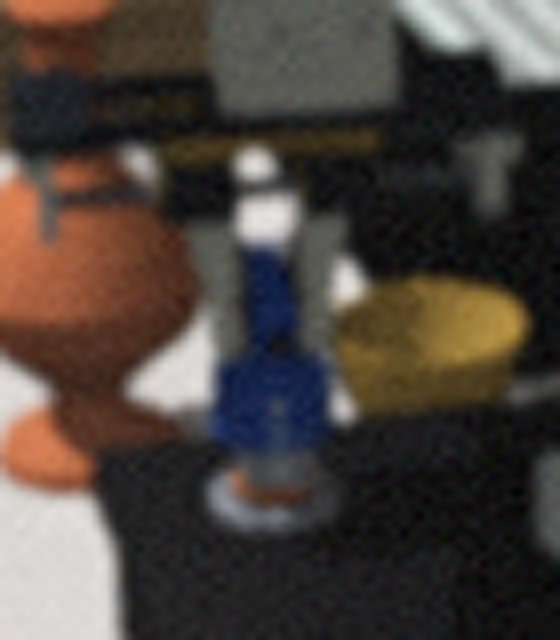

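View pics/l_t.png

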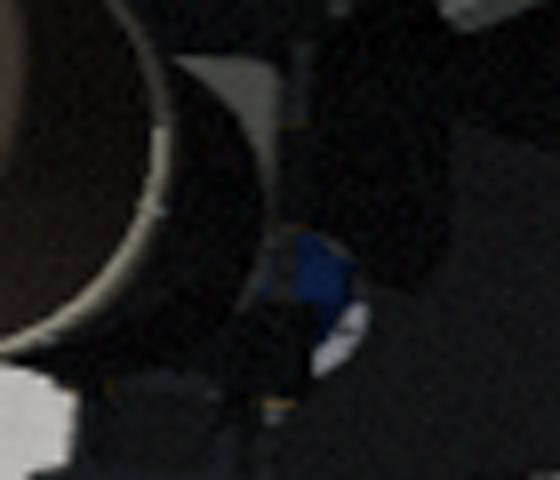

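The key turns with the gripper and sits upright and seated: socket at (223,148) px in the side view, orange flange just below its rim. I'm continuing.

Emit:
step_arm --commands "0 0 0.1 0 0 0.03; 0 0 0 0 0 0.03; 0 0 0 0 0 0"

```text
t: 22.22
eef_pos: [0.4543, 0.2337, 0.2036]
ee_rot: [3.142, -0.0, -1.71]
force: [-0.0, -0.1, 0.5]
width: 0.0167
```

```bash
python3 st.py
```

```text
22.23 pos [0.4543 0.2337 0.2036] yaw -1.71 F [-0.  -0.1  0.5] M [-0.054  0.1    0.118]
```

Emit:
step_arm --commands "0 0 0 0 0 0.03; 0 0 0 0 0 0.02; 0 0 0 0 0 0"

```text
t: 22.6
eef_pos: [0.4544, 0.2337, 0.2036]
ee_rot: [-3.142, -0.0, -1.759]
force: [-0.8, 0.2, -0.6]
width: 0.0162
```

```bash
python3 st.py
```

```text
22.6 pos [0.4544 0.2337 0.2036] yaw -1.759 F [-0.8  0.2 -0.6] M [-0.088  0.007  0.224]
```

Emit:
step_arm --commands "0 0 0 0 0 0.03; 0 0 0 0 0 0"

```text
t: 22.85
eef_pos: [0.4544, 0.2337, 0.2036]
ee_rot: [-3.142, 0.0, -1.79]
force: [-0.3, 0.3, -0.5]
width: 0.0167
```

```bash
python3 st.py
```

```text
22.85 pos [0.4544 0.2337 0.2036] yaw -1.79 F [-0.3  0.3 -0.5] M [-0.05  -0.04   0.278]
```

Emit:
step_arm --commands "0 0 0 0 0 0.03; 0 0 0 0 0 0"

```text
t: 23.1
eef_pos: [0.4544, 0.2338, 0.2036]
ee_rot: [-3.141, 0.0, -1.82]
force: [0.4, -0.5, -0.6]
width: 0.0163
```

```bash
python3 st.py
```

```text
23.1 pos [0.4544 0.2338 0.2036] yaw -1.82 F [ 0.4 -0.5 -0.6] M [-0.134 -0.261  0.157]
```

Emit:
step_arm --commands "0 0 0 0 0 0.03; 0 0 0 0 0 0"

```text
t: 23.35
eef_pos: [0.4544, 0.2338, 0.2036]
ee_rot: [-3.141, 0.0, -1.85]
force: [0.2, -0.5, 0.2]
width: 0.0166
```

```bash
python3 st.py
```

```text
23.35 pos [0.4544 0.2338 0.2036] yaw -1.85 F [ 0.2 -0.5  0.2] M [-0.087 -0.39   0.178]
```

Emit:
step_arm --commands "0 0 0 0 0 0.03; 0 0 0 0 0 0"

```text
t: 23.6
eef_pos: [0.4544, 0.2338, 0.2036]
ee_rot: [-3.141, 0.0, -1.88]
force: [2.5, -0.1, -0.8]
width: 0.0164
```

```bash
python3 st.py;python3 -c "
from h import *
grab_frame('side')";python3 st.py
```

```text
23.6 pos [0.4544 0.2338 0.2036] yaw -1.88 F [ 2.5 -0.1 -0.8] M [-0.144 -0.517  0.128]
23.65 pos [0.4544 0.2338 0.2036] yaw -1.879 F [ 1.2  0.1 -1.7] M [-0.141 -0.596  0.142]
```

Emit:
step_arm --commands "0 0 0 0 0 0.03; 0 0 0 0 0 0"

```text
t: 23.9
eef_pos: [0.4544, 0.2338, 0.2036]
ee_rot: [-3.141, 0.0, -1.91]
force: [1.9, 0.2, -1.2]
width: 0.0162
```

```bash
python3 st.py;python3 -c "
from h import *
grab_frame('side')";python3 st.py
```

```text
23.9 pos [0.4544 0.2338 0.2036] yaw -1.91 F [ 1.9  0.2 -1.2] M [-0.091 -0.767  0.103]
23.95 pos [0.4544 0.2338 0.2036] yaw -1.909 F [ 1.2 -1.  -0.9] M [-0.039 -0.749  0.12 ]
```

Torque peaked at about 0.27 N m near yaw −1.79 and is falling, which fits a tooth top near −1.95 and a click near −2.26. I'll relieve the side load and go on.

Emit:
step_arm --commands "-0.3 -0.9 0 0 0 0; 0 0 0 0 0 0; 0 0 0 0 0 0"

```text
t: 24.32
eef_pos: [0.4551, 0.2337, 0.2035]
ee_rot: [3.141, -0.0, -1.909]
force: [-0.5, 0.1, 0.2]
width: 0.0165
```

```bash
python3 st.py
```

```text
24.32 pos [0.4551 0.2337 0.2035] yaw -1.909 F [-0.5  0.1  0.2] M [0.28  0.513 0.096]
```

Emit:
step_arm --commands "0 0 0 0 0 0.03; 0 0 0 0 0 0"

```text
t: 24.58
eef_pos: [0.4552, 0.2337, 0.2035]
ee_rot: [3.141, -0.0, -1.94]
force: [-1.6, 0.4, -0.2]
width: 0.0164
```

```bash
python3 st.py
```

```text
24.57 pos [0.4552 0.2337 0.2035] yaw -1.94 F [-1.6  0.4 -0.2] M [ 0.35   0.488 -0.021]
```

Emit:
step_arm --commands "0 0 0 0 0 0.03; 0 0 0 0 0 0"

```text
t: 24.82
eef_pos: [0.4553, 0.2337, 0.2035]
ee_rot: [-3.142, 0.0, -1.97]
force: [0.0, 1.0, -1.9]
width: 0.0164
```

```bash
python3 st.py
```

```text
24.82 pos [0.4553 0.2337 0.2035] yaw -1.97 F [ 0.   1.  -1.9] M [ 0.34   0.406 -0.008]
```

Emit:
step_arm --commands "0 0 0 0 0 0.03; 0 0 0 0 0 0"

```text
t: 25.08
eef_pos: [0.4553, 0.2336, 0.2035]
ee_rot: [-3.141, -0.0, -2.0]
force: [-0.4, 0.4, -1.3]
width: 0.0165
```

```bash
python3 st.py
```

```text
25.07 pos [0.4553 0.2336 0.2035] yaw -2.0 F [-0.4  0.4 -1.3] M [0.073 0.068 0.039]
```

Emit:
step_arm --commands "0 0 0 0 0 0.03; 0 0 0 0 0 0"

```text
t: 25.32
eef_pos: [0.4554, 0.2337, 0.2035]
ee_rot: [-3.141, 0.0, -2.03]
force: [-0.4, 0.2, -1.8]
width: 0.0161
```

```bash
python3 st.py
```

```text
25.32 pos [0.4554 0.2337 0.2035] yaw -2.03 F [-0.4  0.2 -1.8] M [ 0.103 -0.189  0.006]
```

Emit:
step_arm --commands "0 0 0 0 0 0.03; 0 0 0 0 0 0.02; 0 0 0 0 0 0"

```text
t: 25.7
eef_pos: [0.4553, 0.2338, 0.2036]
ee_rot: [-3.142, 0.0, -2.079]
force: [0.2, 0.6, -2.1]
width: 0.0166
```

```bash
python3 st.py
```

```text
25.7 pos [0.4553 0.2338 0.2036] yaw -2.079 F [ 0.2  0.6 -2.1] M [ 0.126 -0.174  0.024]
```

Emit:
step_arm --commands "0 0 0 0 0 0.03; 0 0 0 0 0 0.02; 0 0 0 0 0 0"

```text
t: 26.08
eef_pos: [0.4553, 0.2337, 0.2035]
ee_rot: [3.142, -0.0, -2.129]
force: [-0.1, 0.5, -2.1]
width: 0.0162
```

```bash
python3 st.py
```

```text
26.07 pos [0.4553 0.2337 0.2035] yaw -2.129 F [-0.1  0.5 -2.1] M [ 0.139 -0.139  0.024]
```

Emit:
step_arm --commands "0 0 0 0 0 0.03; 0 0 0 0 0 0.02; 0 0 0 0 0 0"

```text
t: 26.45
eef_pos: [0.4553, 0.2337, 0.2035]
ee_rot: [3.142, -0.0, -2.179]
force: [0.1, -0.0, -2.3]
width: 0.0167
```

```bash
python3 st.py
```

```text
26.45 pos [0.4553 0.2337 0.2035] yaw -2.179 F [ 0.1 -0.  -2.3] M [ 0.176 -0.245  0.006]
```

Emit:
step_arm --commands "0 0 0 0 0 0.03; 0 0 0 0 0 0; 0 0 0 0 0 0"

```text
t: 26.82
eef_pos: [0.4553, 0.2337, 0.2036]
ee_rot: [-3.142, -0.0, -2.209]
force: [-0.1, 0.3, -1.4]
width: 0.0163
```

```bash
python3 st.py
```

```text
26.82 pos [0.4553 0.2337 0.2036] yaw -2.209 F [-0.1  0.3 -1.4] M [ 0.124 -0.236 -0.04 ]
```

Emit:
step_arm --commands "0 0 0 0 0 0.03; 0 0 0 0 0 0; 0 0 0 0 0 0"

```text
t: 27.2
eef_pos: [0.4553, 0.2337, 0.2035]
ee_rot: [-3.142, -0.0, -2.239]
force: [1.1, -0.9, -2.1]
width: 0.0156
```

```bash
python3 st.py
```

```text
27.2 pos [0.4553 0.2337 0.2035] yaw -2.239 F [ 1.1 -0.9 -2.1] M [-0.192 -0.448  0.021]
```

Emit:
step_arm --commands "0 0 0 0 0 0.02; 0 0 0 0 0 0; 0 0 0 0 0 0"

```text
t: 27.58
eef_pos: [0.4553, 0.2337, 0.2036]
ee_rot: [-3.142, -0.0, -2.259]
force: [0.9, -1.4, -2.0]
width: 0.0161
```

```bash
python3 st.py
```

```text
27.57 pos [0.4553 0.2337 0.2036] yaw -2.259 F [ 0.9 -1.4 -2. ] M [-0.268 -0.503  0.03 ]
```

Emit:
step_arm --commands "0 0 0 0 0 0.02; 0 0 0 0 0 0; 0 0 0 0 0 0"

```text
t: 27.95
eef_pos: [0.4553, 0.2337, 0.2036]
ee_rot: [-3.142, -0.0, -2.279]
force: [1.4, -0.8, -2.7]
width: 0.0163
```

```bash
python3 st.py
```

```text
27.95 pos [0.4553 0.2337 0.2036] yaw -2.279 F [ 1.4 -0.8 -2.7] M [-0.312 -0.536  0.035]
```

Emit:
step_arm --commands "0 0 0 0 0 0.02; 0 0 0 0 0 0; 0 0 0 0 0 0"

```text
t: 28.32
eef_pos: [0.4553, 0.2337, 0.2036]
ee_rot: [-3.142, -0.0, -2.299]
force: [1.2, -1.6, -2.4]
width: 0.0166
```

```bash
python3 st.py
```

```text
28.32 pos [0.4553 0.2337 0.2036] yaw -2.299 F [ 1.2 -1.6 -2.4] M [-0.358 -0.747  0.093]
```

Emit:
step_arm --commands "0 0 0 0 0 0.02; 0 0 0 0 0 0; 0 0 0 0 0 0"

```text
t: 28.7
eef_pos: [0.4553, 0.2337, 0.2036]
ee_rot: [-3.142, 0.0, -2.319]
force: [1.9, -1.8, -2.6]
width: 0.0163
```

```bash
python3 st.py
```

```text
28.7 pos [0.4553 0.2337 0.2036] yaw -2.319 F [ 1.9 -1.8 -2.6] M [-0.469 -0.759  0.123]
```

The single click is confirmed: the torque dropped, there was free lash, then it re-loaded to 0.12 N m at the expected angle. I'm backing off into the lash and lifting.

Emit:
step_arm --commands "0 0 0 0 0 -0.05; 0 0 0 0 0 -0.05; 0 0 0 0 0 -0.05; 0 0 0 0 0 0"

```text
t: 29.2
eef_pos: [0.4551, 0.2339, 0.2036]
ee_rot: [3.141, 0.0, -2.17]
force: [0.2, -0.1, -1.6]
width: 0.0158
```

```bash
python3 st.py
```

```text
29.2 pos [0.4551 0.2339 0.2036] yaw -2.17 F [ 0.2 -0.1 -1.6] M [ 0.075 -0.149  0.056]
```

Emit:
step_arm --commands "0 0 -1 0 0 0; 0 0 -2 0 0 0; 0 0 -2 0 0 0; 0 0 0 0 0 0"

```text
t: 29.7
eef_pos: [0.4554, 0.2338, 0.2088]
ee_rot: [-3.142, 0.0, -2.169]
force: [1.0, -0.2, -2.2]
width: 0.0164
```

Emit:
step_arm --commands "0 0 -5 0 0 0; 0 0 -10 0 0 0; 0 0 -20 0 0 0; 0 0 -20 0 0 0; 0 0 -20 0 0 0; 0 0 0 0 0 0"

```text
t: 30.45
eef_pos: [0.456, 0.2343, 0.2856]
ee_rot: [-3.141, 0.004, -2.169]
force: [0.2, 1.0, -3.5]
width: 0.0162
```

```bash
python3 st.py; python3 - <<'E'
from plan import *
plan([.456,-.286,.28],-1.45,vmax=48,via=[[.52,.1,.29],[.52,-.15,.29]])
print(get_state()['q'])
E
```

```text
30.45 pos [0.456  0.2343 0.2856] yaw -2.169 F [ 0.2  1.  -3.5] M [ 0.144 -0.07  -0.009]
18.7 -32.1 -1.1 -0.0002 0.0002 -0.0514; 20.4 -31.1 -1.2 -0.0002 0.0002 -0.0514; 21.9 -30.1 -1.2 -0.0002 0.0002 -0.0514; 23.5 -28.8 -1.1 -0.0002 0.0002 -0.0514; 38.5 -16 -0.1 -0.0002 0.0002 -0.0514; 39.2 -13.9 -0.1 -0.0002 0.0002 -0.0514; 40 -11.9 -0.1 -0.0002 0.0002 -0.0514; 40.4 -9.9 -0.1 -0.0002 0.0002 -0.0514
41 -7.7 -0 -0.0002 0.0002 -0.0514; 41.3 -5.6 -0.1 -0.0002 0.0002 -0.0514; 35.2 13 2.5 -0.0002 0.0002 -0.0514; 34.5 14.9 2.4 -0.0002 0.0002 -0.0514; 33.7 16.6 2.5 -0.0002 0.0002 -0.0514; 32.8 18.4 2.5 -0.0002 0.0002 -0.0514
ends [ 0.45598517 -0.28600336  0.27996385] [ 3.14117158e+00  6.10912523e-04 -1.44937347e+00]
[ 8.58364127e-01  6.50889389e-02 -2.88681703e-01  4.82161318e-04
 -1.21323837e+00 -1.45671136e+00]
```

Emit:
step_arm --commands "18.7 -32.1 -1.1 0 0 -0.0514; 20.4 -31.1 -1.2 0 0 -0.0514; 21.9 -30.1 -1.2 0 0 -0.0514; 23.5 -28.8 -1.1 0 0 -0.0514; 38.5 -16 0 0 0 -0.0514; 39.2 -13.9 0 0 0 -0.0514; 40 -11.9 0 0 0 -0.0514; 40.4 -9.9 0 0 0 -0.0514"

```text
t: 31.45
eef_pos: [0.5188, -0.0685, 0.2873]
ee_rot: [3.141, -0.0, -1.756]
force: [0.6, 0.1, -1.4]
width: 0.0163
```

Emit:
step_arm --commands "41 -7.7 0 0 0 -0.0514; 41.3 -5.6 0 0 0 -0.0514; 35.2 13 2.5 0 0 -0.0514; 34.5 14.9 2.4 0 0 -0.0514; 33.7 16.6 2.5 0 0 -0.0514; 32.8 18.4 2.5 0 0 -0.0514; 0 0 0 0 0 0; 0 0 0 0 0 0"

```text
t: 32.45
eef_pos: [0.455, -0.2865, 0.2777]
ee_rot: [3.141, 0.001, -1.451]
force: [-0.1, -0.0, -3.5]
width: 0.0167
```

```bash
python3 st.py; python3 - <<'E'
from plan import *
plan([.4575,-.286,.145],-1.45,vmax=40)
a=grab_frame('top');crop(a,160,220,195,240,12,'o_t.png');b=grab_frame('side');crop(b,200,260,135,195,10,'o_s.png')
pickle.dump((a,b),open('d3.pkl','wb'))
E
```

```text
32.45 pos [ 0.455  -0.2865  0.2777] yaw -1.451 F [-0.1 -0.  -3.5] M [ 0.12  -0.062 -0.015]
-0 -0.7 33.2 0.0002 0.0001 -0.0002; -0.1 -0.6 33.1 0.0002 0.0001 -0.0002; -0 -0.7 33.2 0.0002 0.0001 -0.0002; -0 -0.6 33.2 0.0002 0.0001 -0.0002
ends [ 0.45749913 -0.2860411   0.14495657] [-3.14143408e+00  1.35085471e-04 -1.44981054e+00]
```

View pics/o_t.png

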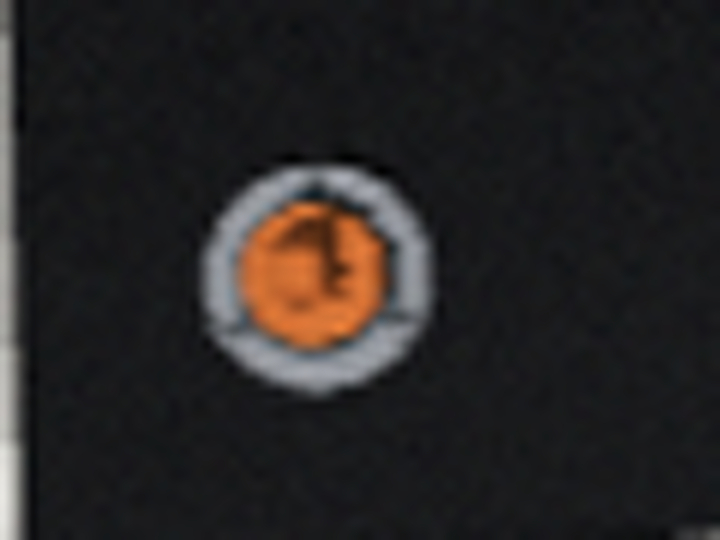

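Emit:
step_arm --commands "0 -0.4 33 0 0 0; 0 -0.4 33 0 0 0; 0 -0.4 33 0 0 0; 0 -0.3 33 0 0 0; 0 0 0 0 0 0; 0 0 0 0 0 0"

```text
t: 33.3
eef_pos: [0.4578, -0.2863, 0.1475]
ee_rot: [-3.141, -0.001, -1.448]
force: [0.1, 1.2, -2.2]
width: 0.0164
```

```bash
python3 st.py; python3 - <<'E'
from plan import *
b=grab_frame('side');crop(b,235,305,215,315,6,'p_s.png');a=grab_frame('top');crop(a,320,400,180,250,7,'p_t.png')
s=get_state();p=s['eef_pos']
print('rim pred',proj(b,[p[0],p[1],p[2]-.081]),'stand floor',proj(b,[.4575,-.286,.004]),'ring top',proj(b,[.4575,-.286,.018]))
E
```

```text
33.3 pos [ 0.4578 -0.2863  0.1475] yaw -1.448 F [ 0.1  1.2 -2.2] M [ 0.134 -0.127  0.004]
rim pred [267.31057862 271.70825542] stand floor [266.48474321 290.68087525] ring top [266.61469428 286.57196488]
```

View pics/p_s.png

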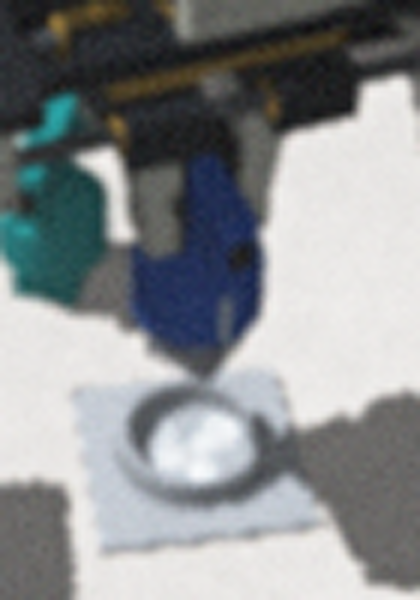

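View pics/p_t.png

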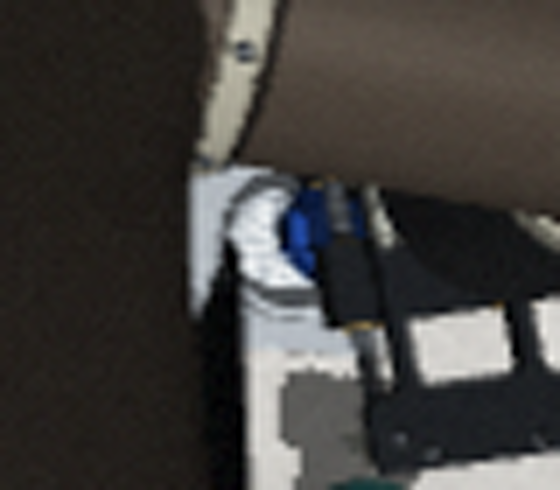

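Emit:
step_arm --commands "0 -1.2 10 0 0 0; 0 0 20 0 0 0; 0 0 20 0 0 0; 0 0 5 0 0 0; 0 0 0 0 0 0; 0 0 0 0 0 0"

```text
t: 34.15
eef_pos: [0.4585, -0.2864, 0.0921]
ee_rot: [-3.14, -0.001, -1.449]
force: [-0.7, 0.4, -2.7]
width: 0.0165
```

Emit:
step_arm --commands "0 0 2 0 0 0; 0 0 2 0 0 0; 0 0 1 0 0 0; 0 0 0 0 0 0"

```text
t: 34.65
eef_pos: [0.4578, -0.2862, 0.0862]
ee_rot: [3.141, 0.0, -1.45]
force: [0.1, 0.5, -3.1]
width: 0.0161
```

Emit:
step_arm --commands "0 0 0.5 0 0 0; 0 0 0.5 0 0 0; 0 0 0 0 0 0; 0 0 0 0 0 0"

```text
t: 35.15
eef_pos: [0.4579, -0.2863, 0.0853]
ee_rot: [3.142, 0.0, -1.45]
force: [0.5, -0.2, -2.0]
width: 0.0165
```

```bash
python3 st.py
```

```text
35.15 pos [ 0.4579 -0.2863  0.0853] yaw -1.45 F [ 0.5 -0.2 -2. ] M [ 0.105 -0.059  0.062]
```

Emit:
step_arm --commands "0 0 0.4 0 0 0; 0 0 0 0 0 0; 0 0 0 0 0 0"

```text
t: 35.52
eef_pos: [0.458, -0.2863, 0.0851]
ee_rot: [-3.141, -0.0, -1.449]
force: [-0.4, 0.3, 1.7]
width: 0.0162
```

Emit:
step_arm --commands "0 0 0 0 0 0; 0 0 0 0 0 0; 0 0 0 0 0 0; 0 0 0 0 0 0" --jaw 40

```text
t: 36.02
eef_pos: [0.4579, -0.2862, 0.0848]
ee_rot: [-3.142, -0.0, -1.449]
force: [-0.2, -0.2, -1.0]
width: 0.0393
```

Emit:
step_arm --commands "0 0 0 0 0 0; 0 0 -5 0 0 0; 0 0 -10 0 0 0; 0 0 -20 0 0 0; 0 0 -40 0 0 0; 0 0 -50 0 0 0; 0 0 -50 0 0 0; 0 0 0 0 0 0"

```text
t: 37.02
eef_pos: [0.4598, -0.2871, 0.2653]
ee_rot: [-3.133, -0.004, -1.449]
force: [-0.2, 0.0, -0.9]
width: 0.04
```

```bash
python3 st.py; python3 - <<'E'
from plan import *
plan([.56,-.05,.30],None,vmax=50)
b=grab_frame('side');crop(b,235,305,235,315,7,'q_s.png')
E
```

```text
37.02 pos [ 0.4598 -0.2871  0.2653] yaw -1.449 F [-0.2  0.  -0.9] M [ 0.135 -0.062  0.028]
-37.2 -21.4 -5.8 0 0 0; -37.1 -21.4 -5.7 0 0 0; -37.2 -21.5 -5.8 0 0 0; -37.2 -21.4 -5.7 0 0 0; -37.2 -21.4 -5.8 0 0 0; -37.1 -21.4 -5.7 0 0 0
ends [ 0.55999825 -0.0500248   0.29998701] [-3.13335054 -0.00401239 -1.44904368]
```

View pics/q_s.png

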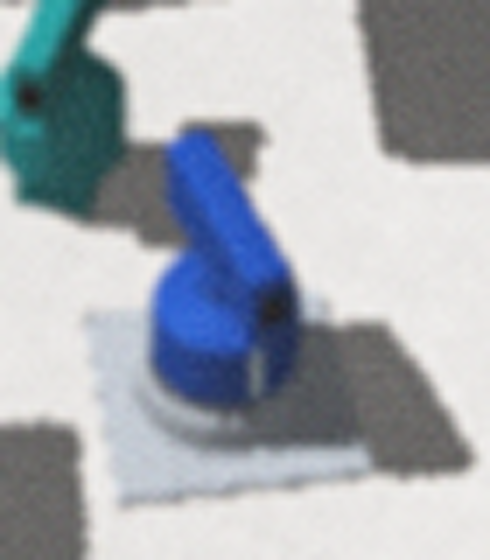

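Emit:
step_arm --commands "-37.2 -21.4 -5.8 0 0 0; -37.1 -21.4 -5.7 0 0 0; -37.2 -21.5 -5.8 0 0 0; -37.2 -21.4 -5.7 0 0 0; -37.2 -21.4 -5.8 0 0 0; -37.1 -21.4 -5.7 0 0 0; 0 0 0 0 0 0; 0 0 0 0 0 0"

```text
t: 38.08
eef_pos: [0.5579, -0.0493, 0.2935]
ee_rot: [3.14, -0.0, -1.449]
force: [-0.5, -0.1, -0.4]
width: 0.0399
```

```bash
python3 st.py; python3 - <<'E'
from plan import *
D={}
for n in('side','top'):
    F=[grab_frame(n) for _ in range(8)];d=dict(F[0]);d['avg']=np.mean([f['frame'].astype(float) for f in F],0);d['frame']=np.round(d['avg']).astype(np.uint8);D[n]=d
pickle.dump(D,open('d4.pkl','wb'))
crop(D['top'],330,390,190,235,12,'r_t.png')
save('r_full.png',cv2.resize(D['side']['frame'],(800,600)))
a=np.clip(D['top']['frame'][203:231,170:202].astype(float)*1.6,0,255).astype(np.uint8);save('r_o.png',cv2.resize(a,None,fx=16,fy=16,interpolation=0))
E
```

```text
38.08 pos [ 0.5579 -0.0493  0.2935] yaw -1.449 F [-0.5 -0.1 -0.4] M [ 0.05   0.021 -0.033]
```

View pics/r_t.png

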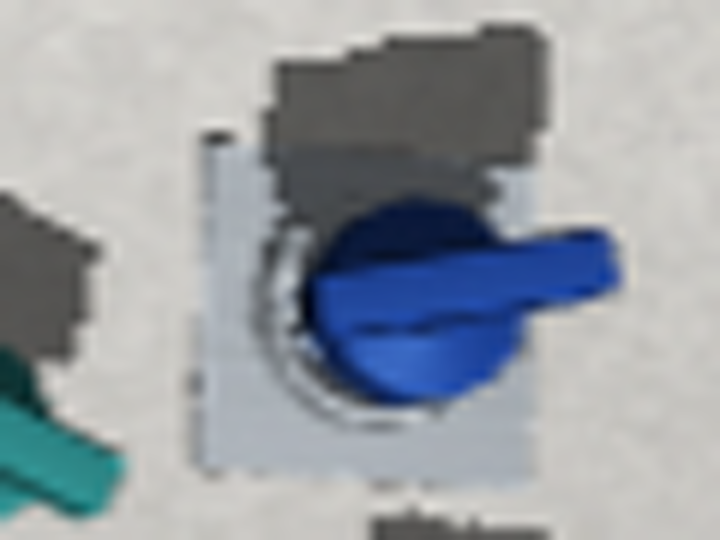

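View pics/r_full.png

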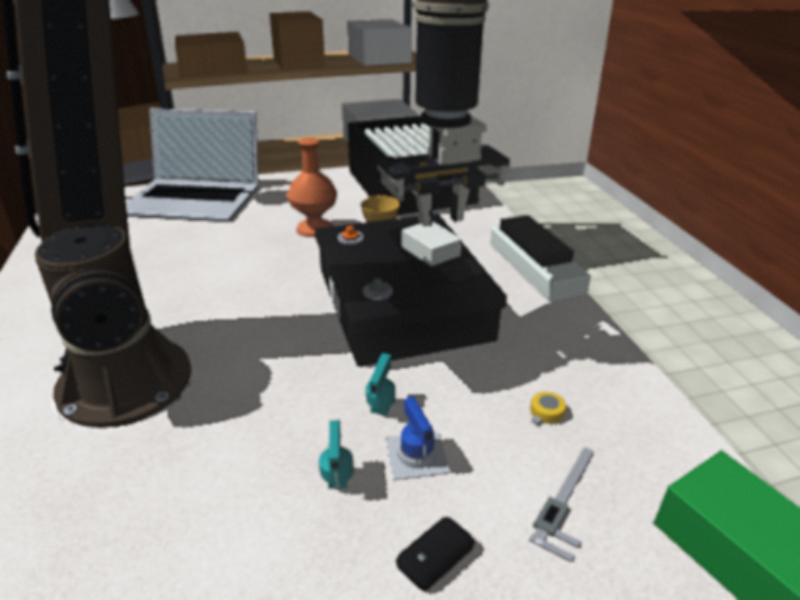

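View pics/r_o.png

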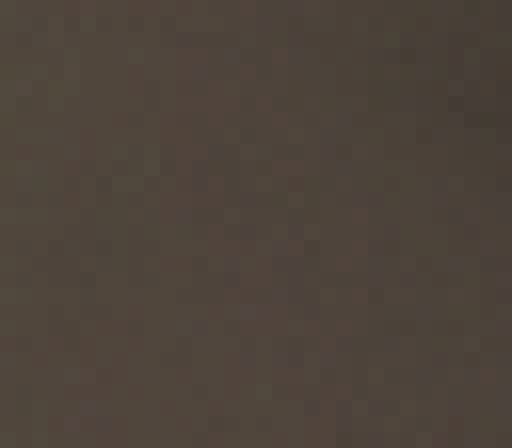

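```bash
python3 -c "
from h import *
job_done()"; python3 st.py
```

```text
the job is handed in; nothing more can be done
the job is handed in; nothing more can be done
```

I fitted the key over the orange fastener, turned it clockwise to one click, put it back upright in its stand, let go and handed the job in at about 39 s. There was no verdict.

**Fit:** The socket went down without resistance to the expected height. Pressing force stayed around 3 to 6 N, against the 25 N limit.

**Home and click:**
- The fastener ran freely for about 1.2 rad of handle turn, part of which was looseness in the fit.
- At the stop, torque rose to about 0.28 N m, then fell away and dropped sharply to zero at the click.
- I kept turning through the slack until torque came back to 0.12 N m, about 0.06 rad past the first click. That is above the fastener's own friction, so it should be home, and well short of a second click.
- I then backed off inside the slack before lifting.

**Stand:** The last pictures show the key upright in its stand, the gripper clear of everything, and the other objects where they were.

**Less certain:**
- **Ratchet and home position:** I judged the click and the home position from torque, angle and height only. No picture showed the ratchet directly.
- **Side load:** Side forces of 1 to 3 N built up while turning because the tool was 1 to 2 mm off centre. I corrected this by small shifts.
- **Fastener check:** The final top view of the orange fastener was blocked by the arm. An earlier one, after lifting the key off, showed its head turned.

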